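# Hang the second drive bracket and lay the drive sled across the pair

## Robot

A 6-joint arm with a two-finger parallel gripper is mounted at the origin on the work surface. World frame = base frame: x ahead of the robot, y to its left, z up, the work surface at z = 0. Lengths are in mm, angles in rad, forces in N, time in s.
With the tool pointing down it reaches from about 425 to 950 mm from the base axis. Payload 3.5 kg.
Tool frame: the origin (TCP) lies midway between the tips of the shut fingers; the grasp point (between the pads) lies 19 mm behind it (hold_point_z is the distance from the TCP to the grasp point, in mm); z points along the fingers, y is the line along which they close (so a half turn about z gives the same grasp; the last joint's range is limited). The gripper opens to 85 mm and grips with 20 to 120 N. Pads are 22 mm wide; open, the fingers measure 114 mm over their backs; the gripper's body (76 mm by 85 mm) begins 54 mm behind the grasp point. The pads swing forward as they close: fully open they stand 13 mm farther back than shut.
Start: joints at [1.166, 0.286, 1.577, -0, 1.279, -0.15], TCP at [170.098, 653.202, 204.325] pointing down, gripper open.
Joint ranges: [-2.77, 2.77], [-0.9, 2.22], [0.21, 2.48], [-1.53, 4.67], [0.24, 2.81], [-2.84, 2.84]. Speed limits (rad/s): [2.79, 2.79, 3.14, 3.14, 3.14, 3.14].

## Interface

Orientations are given as a rotation vector (axis times angle).
In Python, from cell import * gives the robot as it stands.
- The arm moves only by the shell command python3 -m pendant 'ROWS' [OPENING]. ROWS is JSON, a list that holds one entry, the list of rows, each a list of 6 numbers: the shift along the tool's x, y, z in cm, then the turn, a rotation vector about the tool's x, y, z in degrees. A call has exactly 5 rows; each row is the pose to reach, as a shift and turn from the pose commanded when the call began, along the tool's axes at that moment; what a row does not reach only later rows make up. A row lasts 1/10 s, in which the tool goes at most 50 mm and 8.59 degrees, less where a joint would pass 70% of its speed; a pose out of reach is approached as far as the arm can. A call with a gripper value outside its range is refused whole. OPENING is the opening, from -1 (shut) to 1 (fully open), so that 0 is half open, set as the call begins (- or left out, the last holds). The fingers move at their own pace and stop on an object; the grip force is fixed at half the most. Time passes only in rows, so rows that repeat a pose let the fingers close, or fill a call up. It gives the time, the measured TCP pose, the force, the opening and the grip force at its end, in the units of the state.
- get_state(): the state, without advancing time (a new reading comes with each control period).
- read_camera(name): name is "scene" or "side" or "wrist"; returns the picture (480x640x3 uint8, blue, green, red); there is no depth.
- camera_params(name): a dict with "intrinsics" (3x3 intrinsics, pixels), "k1" (the pictures are not rectified: a ray, as slopes to the right and down, at radius r is drawn at 1 + k1 r^2 times it, then the intrinsics apply), "xyz" and "attitude" of the camera in the world. Camera axes: x right, y down, z forward; pixel columns grow to the right and rows downward; lengths in mm; the calibration is good to about 2 mm. A picture is of the moment at which its call begins: read the wrist's pose just before it. camera_params takes no time and is no camera call; for the wrist camera it gives the pose at the moment of the call.
- sign_off(): hands the job in; it is judged then, once.
Trained networks look in the newest picture that a camera, given by its name, has taken for a name from the list of things; names that differ only in an ending like _2 or _b are one class to them, and where a whole thing is asked for, a point or a joint stands for the part that bears it (a point fixed in the world has none). Each returns a list of dicts, best first, with "p" (0 to 1); they miss things now and then, are a little off and sometimes report something else, mostly with a low value. They report only what shows in the picture. A call takes as long as a camera call. They do not tell look-alikes from the thing itself.
- outline_of(target, camera): "region" (480x640 bool, what is visible of it) and "rect" ([centre column, centre row, width, height] in pixels, round what is visible of it).
- tip_of(target, camera): "location" ([column, row] in pixels: a listed point, or the origin of a listed thing).
The state is a dict: "t": time; "joints": joint angles; "qd": joint speeds; "tau": joint torques, N m; "position": TCP position; "tool_rot": TCP orientation; "force": force on the tool from outside, world axes, zero at the start; "wrist_torque": the same for the moment, N m; "width": opening from 0.0 (shut) to 1.0 (fully open); "grasp_force": force on a finger pad.
Only numpy, scipy, OpenCV 4.12 (cv2) and the standard library are available. Lean on these libraries where they do the work, as an engineer would, in place of code of your own. Each camera call takes 0.05 s, during which the arm holds its last target. There are 200 camera calls.

## Task

Hook the loose white bracket into the slots of the bare upright and press it down until it snaps fully home, level with the bracket on the other upright. Then lay the drive sled gently across the two brackets, flat, centred between the uprights and well supported, and let go; leave everything else on the bench where it is.

Things in the scene. Friction and masses are not known exactly. Their poses are not given: they have to be found in the camera images.
- seat (a point): Point on the bare upright (white steel channel, front plate 66 wide, 200 tall, 5 thick; an identical upright beside it, 150 between centre lines, already carries a bracket; which is left varies). It is on the plate's front face, on the centre line, 85 above the table: where bracket_root comes when locked. x points level into the plate, away from the robot; z up.
- slot_upper (a point): Centre of the bare upright's upper slot, on the front face, 79 above the seat point. The slot, for the hook, is 16 wide and 34 tall (62 to 96 above the seat). Axes as for the seat.
- slot_lower (a point): Centre of the bare upright's lower slot, on the front face, 27 above the seat. 16 wide, 38 tall (8 to 46 above the seat), for the stud. Behind it two sprung blue rollers (axes along x, centres 23 above the seat, 18 apart, 12 thick) clip over the stud: 7 N at the stud pushes it past; the bracket's own weight does not.
- fitted_root (a point): On the other upright, the same point as the seat, with the same axes; its fixed bracket is just like the loose one in its locked place.
- bay (a point): Point midway between the two uprights, 102 in front of their front faces and 117 above the table, the height of the brackets' flat tops when locked. x points away from the robot, normal to the plates; y from one bracket to the other; z up. The tops are clear from 68 nearer the robot to 68 farther, where the ledges begin. White foot rails below are 12 high.
- bracket_mid (a point): Centre of the loose bracket's arm, 16 above its underside; it lies right way up on the table. White bar 166 long (x), 20 wide (y), 32 tall, from 85 behind to 81 ahead (+x) of this point, then a flange 4 thick, 44 wide, 70 tall from the underside up. Hook and stud stick out beyond the flange (+x). About 320 g. Grip here across the 20 mm width.
- bracket_root (a point): Middle of the lower edge of the loose bracket's flange, on its back (+x) face: 85 ahead of and 16 below bracket_mid; same axes. To hang: with this point about 21 above the seat's height, push hook and stud straight (+x) through the slots until the flange meets the plate, then press down 21 until the hook rests on its slot's lower edge.
- bracket_hook (a point): Hook on the flange's back: the middle of its bar's underside, 6 behind (+x of) the flange's back face and 62 above bracket_root. 8 wide; bar 8 tall, reaching 13 behind the flange; a lip at its end turns down 16, leaving 7 clear between lip and flange for the 5 mm plate.
- bracket_ledge (a point): Middle of the top of the press ledge, a flat shelf 32 (x) by 44 wide, 5 thick, level with the top of the flange and in front of it: 67 ahead of bracket_mid, 18 in front of the flange's back face, 70 above bracket_root. To lock, press down here with 10 to 20 N; pressed out on the arm instead, the bracket tips and binds in the slots.
- bracket_stud (a point): Round-ended locking stud on the flange's back, 10 thick, lying along x: this point is on its axis at the flange's back face, 16 above bracket_root. It reaches 31 behind the flange.
- sled_mid (a point): Centre of the drive sled, 32 above its underside: grey metal tray 86 (x) by 200 (y, long) by 28 tall with a black drive in it and a black handle over it. About 550 g. Either way round is fine.
- sled_handle (a point): Middle of the sled's handle bar, 58 above the sled's underside: bar 96 long along the sled's y, 12 wide in x and 12 tall, 24 free below it (over the drive), on a 12-thick leg at each end.
- spare_drive: spare bare drive, black block 147x102x26, lying on the table between the foot rails, under the brackets; bystander, origin at its underside
- duster_can: upright grey spray can, 60 across, 200 tall; bystander, origin at its underside
- mug: white mug, 80 across, 90 tall; bystander, origin at its underside
- fan: square black case fan 120x120x25 lying flat; bystander, origin at its underside
- screwdriver: screwdriver lying on the table, about 200 long; bystander, origin at its underside
- carton: cardboard carton 120x90x70; bystander, origin at its underside
- tape: grey tape roll 100 across, 40 tall; bystander, origin at its underside
Things that resemble listed ones, but are neither listed nor needed, are in the scene too. What is shaped like the part that bears bracket_mid but green is not meant.

How it is judged:
By the outcome, as a careful person would: the job done as asked, in the order asked, and still so for the second after the job is handed in, with the robot touching nothing.
It also fails if it takes over 62 s, if anything falls off the work surface, if the arm or the gripper's body presses on something with over 40 N, if the wrist force passes 120 N, or if a joint passes its speed limit or range.

## Working session

There is one attempt and no reset: what is moved stays moved. The work goes in short steps, Python scripts to look and compute and a shell command to move; the robot and the scene stay as the last step left them, time stands still between calls to the robot, and variables do not carry over. Pictures are saved under pics/ and viewed, at most 10 in all, crops included, and the job is handed in when it is done.

```bash
ls; mkdir -p pics; cat > h.py <<'E'
from cell import *
import numpy as np, cv2
from scipy.spatial.transform import Rotation as R
def cam(n):
    p=camera_params(n); return p
def rot(a):
    a=np.array(a,float); return R.from_rotvec(a).as_matrix() if a.shape==(3,) else (a if a.shape==(3,3) else R.from_quat(a).as_matrix())
def ray(p,uv):
    K=np.array(p["intrinsics"]);d=np.array([p["k1"],0,0,0,0],float)
    # r' = r(1+k1 r^2)
    q=cv2.undistortPoints(np.array([[uv]],float),K,d)[0,0]
    v=rot(p["attitude"])@np.array([q[0],q[1],1]); return np.array(p["xyz"],float),v/np.linalg.norm(v)
def proj(p,X):
    K=np.array(p["intrinsics"]);A=rot(p["attitude"])
    c=A.T@(np.array(X,float)-np.array(p["xyz"])); s=c[:2]/c[2]; s=s*(1+p["k1"]*(s@s))
    return (K@np.array([s[0],s[1],1]))[:2]
def onz(p,uv,z):
    o,v=ray(p,uv); return o+v*(z-o[2])/v[2]
def tri(rs):
    A=np.zeros((3,3));b=np.zeros(3)
    for o,v in rs:
        M=np.eye(3)-np.outer(v,v);A+=M;b+=M@o
    X=np.linalg.solve(A,b); return X,[round(float(np.linalg.norm((np.eye(3)-np.outer(v,v))@(X-o))),1) for o,v in rs]
E
python3 - <<'E'
from h import *
for n in ["scene","side","wrist"]:
    p=camera_params(n);print(n,p)
    cv2.imwrite(f"pics/{n}0.png",read_camera(n))
    if n=="wrist":continue
    for t in ["seat","slot_upper","slot_lower","fitted_root","bay","bracket_mid","bracket_root","bracket_hook","bracket_ledge","sled_mid","sled_handle"]:
        print(t,[(round(d["p"],2),[round(float(x)) for x in d["location"]]) for d in tip_of(t,n)[:3]])
print(get_state())
E
```

```text
pics
scene {'intrinsics': array([[466.10505872,   0.        , 321.0270764 ],
       [  0.        , 466.10505872, 229.93091799],
       [  0.        ,   0.        ,   1.        ]]), 'k1': -0.051767023036228724, 'xyz': array([1063.16811492, 1035.72569085, 1053.14041238]), 'attitude': array([-0.60615605, -2.5646862 ,  1.24428506])}
seat [(0.58, [269, 238]), (0.52, [268, 231])]
slot_upper [(0.97, [265, 217])]
slot_lower [(0.63, [268, 229]), (0.18, [393, 320])]
fitted_root [(0.87, [271, 265])]
bay [(0.57, [300, 240])]
bracket_mid [(0.81, [393, 277]), (0.8, [393, 318]), (0.68, [461, 312])]
bracket_root [(0.95, [373, 235]), (0.82, [369, 292]), (0.6, [370, 335])]
bracket_hook [(0.96, [372, 220]), (0.89, [368, 278]), (0.75, [369, 318])]
bracket_ledge [(0.97, [367, 221]), (0.8, [377, 314]), (0.77, [377, 268])]
sled_mid [(0.64, [282, 201])]
sled_handle [(0.71, [283, 194])]
side {'intrinsics': array([[497.87041319,   0.        , 314.18242198],
       [  0.        , 497.87041319, 240.50343158],
       [  0.        ,   0.        ,   1.        ]]), 'k1': -0.04751969474105997, 'xyz': array([  441.10
[... 978 characters left out ...]
58532 ])}
{'t': 1.25, 'joints': array([ 1.16601872e+00,  2.86343919e-01,  1.57672510e+00, -1.20998482e-06,
        1.27859982e+00, -1.49972159e-01]), 'qd': array([ 1.32011678e-03,  2.29857515e-05, -7.35379573e-04,  4.69329188e-04,
        1.66476333e-03,  1.90587560e-03]), 'tau': array([-7.40215146e-04, -4.05961025e+01, -2.92935830e+01, -1.77480483e-04,
        4.78941183e-04,  1.70210342e-05]), 'position': array([170.08123124, 653.19267927, 204.28194333]), 'tool_rot': array([-3.99162515e-01, -3.11611129e+00,  1.15602172e-04]), 'force': array([0.04862703, 0.15256071, 0.06871821]), 'wrist_torque': array([ 0.00033797, -0.04095939, -0.02193127]), 'grasp_force': 0.0, 'width': 1.0017040919596356}
```

View pics/scene0.png

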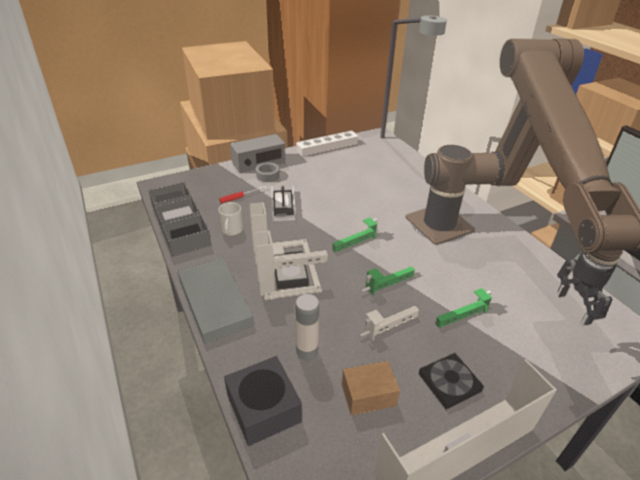

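View pics/side0.png

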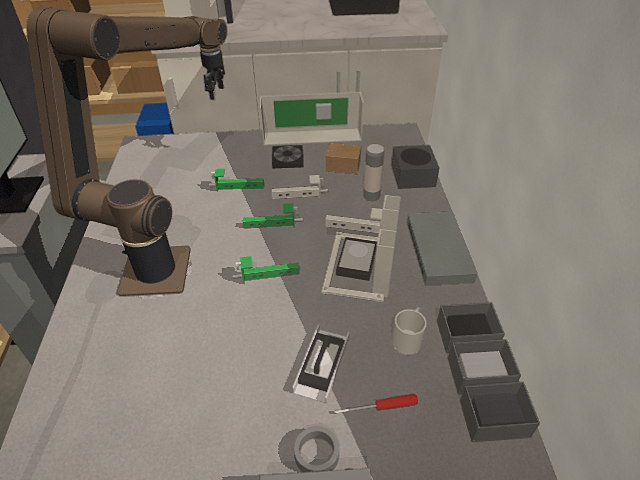

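Scene: white loose bracket at (393,320) (side image (297,192)). The look-alikes are green, at scene (357,235), (390,277) and (465,308), so they aren't meant. The bare upright is the one nearer the side camera (377,260), with the fitted bracket on the +y one. The sled is at scene (283,202), side (322,362).

```bash
python3 - <<'E'
from h import *
a=camera_params("scene");b=camera_params("side")
A=cv2.imread("pics/scene0.png");B=cv2.imread("pics/side0.png")
for n,u,v in [("seat",(269,238),(377,264)),("seat2",(268,231),(377,264)),("slotU",(265,217),(376,249)),("slotL",(268,229),(378,260)),("fit",(271,265),(378,227)),("bay",(300,240),(347,233)),
 ("root",(370,335),(320,193)),("hook",(369,318),(319,180)),("ledge",(377,314),(314,181)),("sled",(282,201),(324,358)),("handle",(283,194),(324,354))]:
    X,e=tri([ray(a,u),ray(b,v)]);print(n,X.round(0),e)
print("mid z16",onz(a,(393,318),16).round(0), onz(b,(297,192),16).round(0))
# spare pictures: crops stacked
c=cv2.resize(A[280:360,340:440],None,fx=4,fy=4,interpolation=cv2.INTER_CUBIC)
d=cv2.resize(B[165:225,255:355],None,fx=4,fy=4,interpolation=cv2.INTER_CUBIC)
e=cv2.resize(A[180:300,240:340],None,fx=4,fy=4,interpolation=cv2.INTER_CUBIC)
f=cv2.resize(B[310:410,275:375],None,fx=4,fy=4,interpolation=cv2.INTER_CUBIC)
L=np.vstack([c,d]);Rr=e
H=560
out=np.zeros((560,800,3),np.uint8);out[:320,:400]=c;out[320:560,:400]=d;out[:480,400:]=e
cv2.imwrite("pics/c1.png",out)
E
```

```text
seat [654. -98.  83.] [6.3, 6.3]
seat2 [ 651. -114.  100.] [6.4, 6.4]
slotU [ 651. -115.  158.] [0.5, 0.5]
slotL [ 653. -110.  112.] [7.1, 7.1]
fit [690.  40.  94.] [6.5, 6.5]
bay [582.  -3. 119.] [2.5, 2.5]
root [525. 342.   1.] [3.4, 3.4]
hook [524. 331.  65.] [0.2, 0.2]
ledge [502. 329.  66.] [4.8, 4.8]
sled [ 490. -360.   22.] [0.6, 0.6]
handle [ 486. -365.   50.] [4.0, 4.0]
mid z16 [434. 328.  16.] [446. 333.  16.]
```

View pics/c1.png

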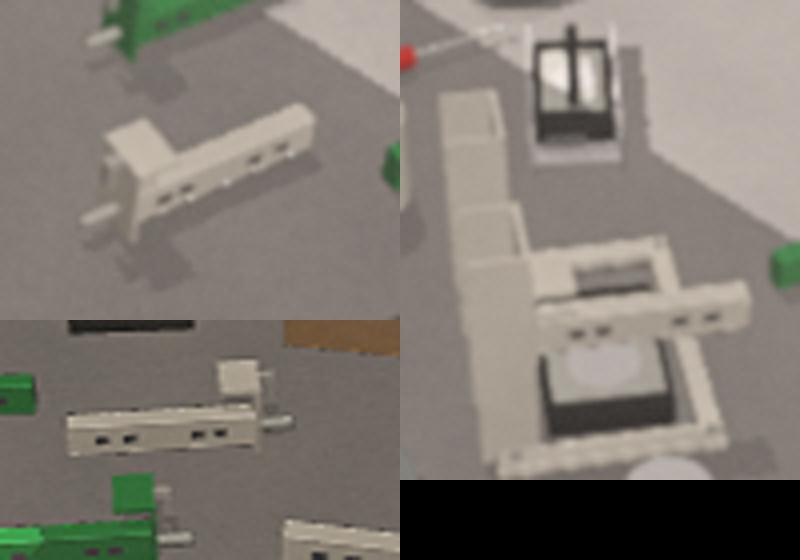

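The crop confirms the loose bracket is white, points away from the robot (+x) and is yawed about 5°. The bare upright is the far one in the scene view. The racks are yawed about -14°. Next I'll move the wrist camera over the bracket.

```bash
cat >> h.py <<'E'
def tool(yaw):  # tool down, -x_tool heading at yaw (deg)
    y=np.radians(yaw);x=np.array([-np.cos(y),-np.sin(y),0]);z=np.array([0,0,-1.]);return np.array([x,np.cross(z,x),z]).T
def go(pos,yaw,Rt=None,frm=None):
    s=get_state();P,Q=(np.array(s["position"]),rot(s["tool_rot"])) if frm is None else (np.array(frm[0],float),tool(frm[1]))
    T=tool(yaw) if Rt is None else Rt
    d=Q.T@(np.array(pos,float)-P)/10; r=np.degrees(R.from_matrix(Q.T@T).as_rotvec())
    print("total cm/deg:",d.round(2),r.round(1)," dist",round(float(np.linalg.norm(d)),1))
E
python3 - <<'E'
from h import *
s=get_state();Q=rot(s["tool_rot"]);print(Q.round(3))
p=camera_params("wrist");A=rot(p["attitude"]);print("cam offset tool",(Q.T@(p["xyz"]-s["position"])).round(1),"fwd in tool",(Q.T@A).round(3))
go([400,328,200],5)
E
```

```text
[[-0.968  0.252 -0.   ]
 [ 0.252  0.968 -0.   ]
 [ 0.    -0.    -1.   ]]
cam offset tool [  82.    -1.1 -171. ] fwd in tool [[ 0.002 -0.948 -0.317]
 [ 1.     0.002  0.   ]
 [ 0.    -0.317  0.948]]
total cm/deg: [-30.45 -25.67   0.43] [ -0.   -0.  -19.6]  dist 39.8
```

```bash
python3 -m pendant '[[[-3.8,-3.2,0,0,0,-4],[-7.6,-6.4,0,0,0,-8],[-11.4,-9.6,0,0,0,-12],[-15.2,-12.8,0,0,0,-16],[-19,-16,0,0,0,-19.6]]]' 1
python3 - <<'E'
from h import *
go([400,328,200],5)
E
```

```text
t: 1.75
position: [314.4, 448.9, 204.6]
tool_rot: [-0.142, 3.138, 0.001]
force: [1.0, -0.1, -0.4]
width: 1.0
grasp_force: 0.0
total cm/deg: [ -7.43 -12.82   0.46] [0.  0.  0.2]  dist 14.8
```

```bash
python3 -m pendant '[[[-2.5,-4.3,0.1,0,0,0],[-5,-8.6,0.2,0,0,0],[-7.4,-12.8,0.4,0,0,0],[-7.4,-12.8,0.4,0,0,0],[-7.4,-12.8,0.4,0,0,0]]]' 1
python3 - <<'E'
from h import *
p=camera_params("wrist");im=read_camera("wrist");cv2.imwrite("pics/w1.png",im)
print(get_state()["position"])
for t,z in [("bracket_mid",16),("bracket_root",0),("bracket_ledge",70),("bracket_hook",62),("bracket_stud",16)]:
    print(t,[(round(d["p"],2),np.round(d["location"]),onz(p,d["location"],z).round(1)) for d in tip_of(t,"wrist")[:3]])
E
```

```text
t: 2.25
position: [399.1, 328.6, 200.5]
tool_rot: [0.132, -3.139, -0.001]
force: [-0.6, 0.9, -0.4]
width: 1.001
grasp_force: 0.0
[398.58269638 329.40887433 200.5054089 ]
bracket_mid [(0.84, array([322., 248.]), array([441.3, 334.6,  16. ])), (0.61, array([155., 132.]), array([349.2, 182.7,  16. ])), (0.61, array([425.,  13.]), array([239.4, 397.7,  16. ]))]
bracket_root [(0.88, array([168., 221.]), array([431.9, 185.9,   0. ])), (0.7, array([316., 323.]), array([529.3, 335.8,   0. ])), (0.25, array([559., 236.]), array([414.4, 563.8,   0. ]))]
bracket_ledge [(0.71, array([316., 342.]), array([507.4, 334.2,  70. ])), (0.68, array([135., 219.]), array([410.9, 186.1,  70. ]))]
bracket_hook [(0.82, array([140., 246.]), array([435.9, 185.1,  62. ])), (0.62, array([313., 361.]), array([532.3, 334.3,  62. ])), (0.53, array([283., 455.]), array([643.5, 313.2,  62. ]))]
bracket_stud [(0.85, array([159., 223.]), array([429.5, 183.4,  16. ])), (0.55, array([315., 327.]), array([524.6, 334.8,  16. ])), (0.28, array([282., 458.]), array([697.1, 311.5,  16. ]))]
```

View pics/w1.png

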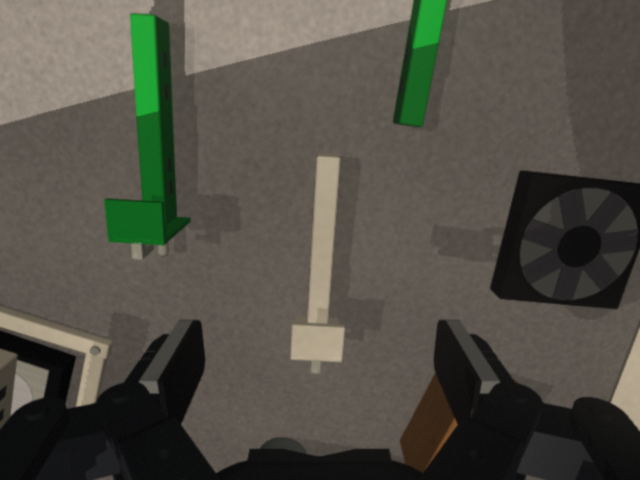

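The white bracket lies in the view centre: arm end at (329,157), arm-ledge joint at (319,322), ledge centre (318,342). The green ones are at the left and top.

```bash
python3 - <<'E'
from h import *
p=camera_params("wrist");im=cv2.imread("pics/w1.png")
g=im[...].astype(int); m=((g.min(2)>125)&(g.max(2)-g.min(2)<45)).astype(np.uint8)
n,l,st,c=cv2.connectedComponentsWithStats(m)
k=l[200,326];print(k,st[k])
pts=[]
for r in range(162,318,6):
    xs=np.where(l[r]==k)[0]; pts.append(onz(p,(xs.mean(),r),32)[:2])
pts=np.array(pts);f=np.polyfit(pts[:,0],pts[:,1],1);res=pts[:,1]-np.polyval(f,pts[:,0])
yaw=np.degrees(np.arctan(f[0]));print("yaw",yaw,res.std())
end=onz(p,(329,156.5),32);print("end",end, "y at end",np.polyval(f,end[0]))
u=np.array([np.cos(np.radians(yaw)),np.sin(np.radians(yaw))])
e=np.array([end[0],np.polyval(f,end[0])]);mid=e+85*u;print("mid",mid)
for q in [(318,325),(318,361)]: print(onz(p,q,70))
go([mid[0],mid[1],100],yaw)
E
```

```text
7 [ 308  157   31  166 3020]
yaw 1.3426513991349285 0.7910543302158413
end [353.65309555 333.93656557  32.        ] y at end 333.48664236710994
mid [438.62975826 335.47832352]
[489.36669844 337.26121143  70.        ]
[524.83968909 340.48918376  70.        ]
total cm/deg: [-4.11  0.13 10.03] [ 0.  -0.   3.8]  dist 10.8
```

```bash
python3 -m pendant '[[[-2,0.1,3.5,0,0,2],[-4.1,0.1,7,0,0,3.7],[-4.1,0.1,11,0,0,3.7],[-4.1,0.1,14.5,0,0,3.7],[-4.1,0.1,14.5,0,0,3.7]]]' 1
python3 - <<'E'
from h import *
go([438.6,335.5,7],1.4)
E
```

```text
t: 3.05
position: [434.5, 332.5, 49.5]
tool_rot: [0.038, -3.13, 0.008]
force: [-1.0, -0.2, -0.4]
width: 0.998
grasp_force: 0.0
total cm/deg: [-0.46  0.32  4.24] [-0.3 -0.6 -0. ]  dist 4.3
```

```bash
python3 -m pendant '[[[0,0,0,0,0,0],[0,0,1.5,0,0,0],[0,0,3,0,0,0],[0,0,3,0,0,0],[0,0,3,0,0,0]]]' 1
python3 - <<'E'
from h import *
go([438.6,335.5,7],1.4)
E
```

```text
t: 3.55
position: [439.1, 333.9, 25.2]
tool_rot: [0.036, -3.141, 0.0]
force: [0.8, -0.1, 0.1]
width: 0.998
grasp_force: 0.0
total cm/deg: [0.04 0.16 1.82] [-0.  -0.  -0.1]  dist 1.8
```

```bash
python3 -m pendant '[[[0,0.15,0.9,0,0,0],[0,0.15,1.8,0,0,0],[0,0.15,1.8,0,0,0],[0,0.15,1.8,0,0,0],[0,0.15,1.8,0,0,0]]]' 1
python3 -m pendant '[[[0,0,0,0,0,0],[0,0,0,0,0,0],[0,0,0,0,0,0],[0,0,0,0,0,0],[0,0,0,0,0,0]]]' -1
python3 -m pendant '[[[0,0,0,0,0,0],[0,0,-1,0,0,0],[0,0,-4,0,0,0],[0,0,-8,0,0,0],[0,0,-12,0,0,0]]]' -
python3 - <<'E'
from h import *
print(get_state()["tool_rot"])
X=np.array([655,-110]);print("seat est",X)
E
```

```text
t: 4.05
position: [439.4, 335.6, 7.5]
tool_rot: [-0.036, 3.141, 0.0]
force: [0.7, 0.4, 0.6]
width: 0.998
grasp_force: 0.0
t: 4.55
position: [439.3, 335.5, 7.4]
tool_rot: [-0.036, 3.141, 0.0]
force: [0.2, 0.2, -0.6]
width: 0.145
grasp_force: 0.0
t: 5.05
position: [438.8, 335.3, 128.9]
tool_rot: [0.036, -3.141, 0.0]
force: [0.3, 0.4, -0.0]
width: 0.004
grasp_force: 0.0
[ 3.56030213e-02 -3.14073528e+00  4.90507211e-04]
seat est [ 655 -110]
```

The grip missed: width fell below the bracket's 20 mm. Checking why.

```bash
python3 - <<'E'
from h import *
im=read_camera("wrist");s=read_camera("scene")
o=np.zeros((480,800,3),np.uint8);o[:360,:480]=cv2.resize(im,(480,360));o[:320,480:]=cv2.resize(s[270:370,340:440],(320,320),interpolation=cv2.INTER_CUBIC)
cv2.imwrite("pics/w2.png",o)
E
```

```text
(no output)
```

View pics/w2.png

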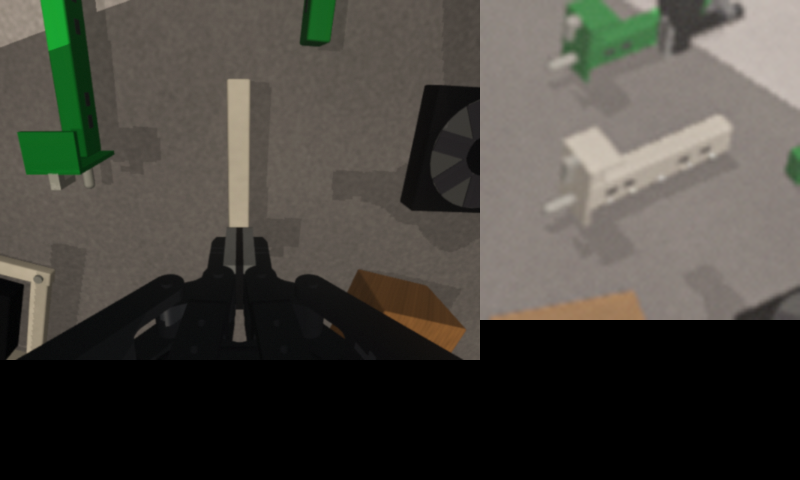

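The bracket hasn't moved and lies in line with the gripper. I'll retry slightly lower with a longer close before lifting.

```bash
python3 -m pendant '[[[0,0,0,0,0,0],[0,0,2,0,0,0],[0,0,5,0,0,0],[0,0,7,0,0,0],[0,0,7,0,0,0]]]' 1
python3 - <<'E'
from h import *
p=camera_params("wrist");print(camera_params("wrist")["xyz"],get_state()["width"])
go([439,335.5,5],1.4)
E
```

```text
t: 5.65
position: [435.2, 333.4, 52.1]
tool_rot: [0.035, -3.132, 0.008]
force: [-0.1, -0.3, 0.3]
width: 0.848
grasp_force: 0.0
[354.63892332 331.4295441  223.93992307] 0.8475321065172199
total cm/deg: [-0.43  0.22  4.71] [-0.3 -0.6 -0.1]  dist 4.7
```

```bash
python3 -m pendant '[[[0,0,0.5,0,0,0],[0,0,2,0,0,0],[0,0,4,0,0,0],[0,0,5.2,0,0,0],[0,0,5.2,0,0,0]]]' 1
python3 -m pendant '[[[0,0,0,0,0,0],[0,0,0,0,0,0],[0,0,0,0,0,0],[0,0,0,0,0,0],[0,0,0,0,0,0]]]' -1
python3 -m pendant '[[[0,0,0,0,0,0],[0,0,0,0,0,0],[0,0,0,0,0,0],[0,0,0,0,0,0],[0,0,0,0,0,0]]]' -
```

```text
t: 6.15
position: [437.8, 334.7, 3.3]
tool_rot: [0.036, -3.138, 0.003]
force: [-0.6, -0.1, -0.5]
width: 0.997
grasp_force: 0.0
t: 6.65
position: [439.5, 335.6, 5.8]
tool_rot: [-0.036, 3.141, 0.001]
force: [-0.1, -0.2, 0.0]
width: 0.144
grasp_force: 0.0
t: 7.15
position: [439.2, 335.5, 5.3]
tool_rot: [0.036, -3.141, 0.0]
force: [1.1, -0.3, -0.3]
width: -0.001
grasp_force: 0.0
```

```bash
python3 - <<'E'
from h import *
p=camera_params("wrist");s=get_state();im=read_camera("wrist");sd=read_camera("side");sc=read_camera("scene")
print(s["position"],proj(p,s["position"]),proj(p,[439,335.5,32]),proj(p,[354,333,32]))
a=camera_params("scene");b=camera_params("side");print(proj(a,s["position"]),proj(b,s["position"]))
o=np.zeros((560,800,3),np.uint8);o[:360,:480]=cv2.resize(im,(480,360));o[:320,480:]=cv2.resize(sc[250:350,350:450],(320,320),interpolation=cv2.INTER_CUBIC)
o[320:560,480:]=cv2.resize(sd[145:220,250:350],(320,240),interpolation=cv2.INTER_CUBIC)
cv2.imwrite("pics/w3.png",o)
E
```

```text
[439.23137332 335.47139709   5.2978825 ] [320.69526529 293.61653451] [321.03448729 322.07082599] [320.25223778  98.081761  ]
[392.61916793 322.78120124] [295.32860554 193.95296033]
```

View pics/w3.png

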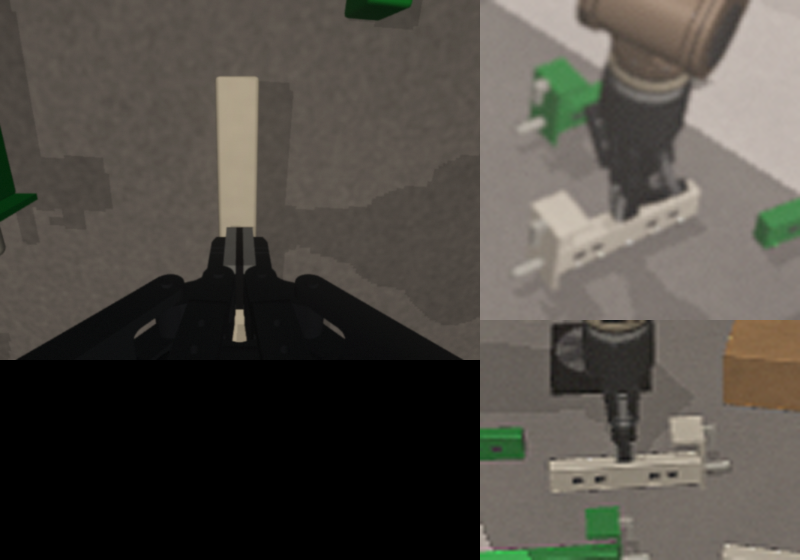

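```bash
python3 - <<'E'
from h import *
a=camera_params("scene");b=camera_params("side")
print(tri([ray(a,(393.75,317.8)),ray(b,(295.3,188.75))]))
p=camera_params("wrist");print(p["xyz"])
# bracket rim: arm end corners expected in side/scene for z=32 and z=0
for z in (0,32):
    print(z,proj(a,[354,333.5,z]),proj(b,[354,333.5,z]))
im=cv2.imread("pics/w1.png").astype(int);m=(im.min(2)>125)&(im.max(2)-im.min(2)<45)
print([int(m[r,300:350].sum()) for r in range(165,315,15)])
E
```

```text
(array([439.70162581, 336.42829863,  28.08711179]), [0.4, 0.4])
[356.98751993 332.67552075 176.30447177]
0 [415.50359961 313.84122896] [271.50058861 196.65188778]
32 [417.11651555 306.56305655] [270.82597143 189.52453827]
[20, 20, 20, 20, 20, 18, 18, 18, 18, 18]
```

Two cameras triangulate the real shut tips at about z = 28 while the state says 5. The tips are above the arm, so the tool is about 25 mm shorter than reported. I'll open, go lower in small steps and watch the force.

```bash
python3 -m pendant '[[[0,0,0,0,0,0],[0,0,0,0,0,0],[0,0,0,0,0,0],[0,0,0.5,0,0,0],[0,0,1,0,0,0]]]' 1
python3 -m pendant '[[[0,0,0,0,0,0],[0,0,0.2,0,0,0],[0,0,0.4,0,0,0],[0,0,0.6,0,0,0],[0,0,0.6,0,0,0]]]' 1
python3 - <<'E'
from h import *
sd=read_camera("side");sc=read_camera("scene");s=get_state();print(s["position"],s["force"],s["joints"])
o=np.zeros((500,800,3),np.uint8);o[:400,:400]=cv2.resize(sc[260:360,340:440],(400,400),interpolation=cv2.INTER_CUBIC)
o[:400,400:]=cv2.resize(sd[130:230,245:345],(400,400),interpolation=cv2.INTER_CUBIC)
cv2.imwrite("pics/w4.png",o)
E
```

```text
t: 7.8
position: [439.2, 335.5, -5.0]
tool_rot: [-0.036, 3.141, 0.0]
force: [0.5, 0.5, 0.5]
width: 0.846
grasp_force: 0.0
t: 8.3
position: [439.0, 335.4, -11.0]
tool_rot: [0.036, -3.141, 0.0]
force: [-0.3, 0.5, -0.1]
width: 0.998
grasp_force: 0.0
[439.25371923 335.493604   -10.69431283] [ 0.13299691 -0.10123936  0.16137762] [ 4.68682009e-01  3.00718689e-01  2.00172769e+00 -9.72921788e-07
  8.39167747e-01 -1.12479870e+00]
```

View pics/w4.png

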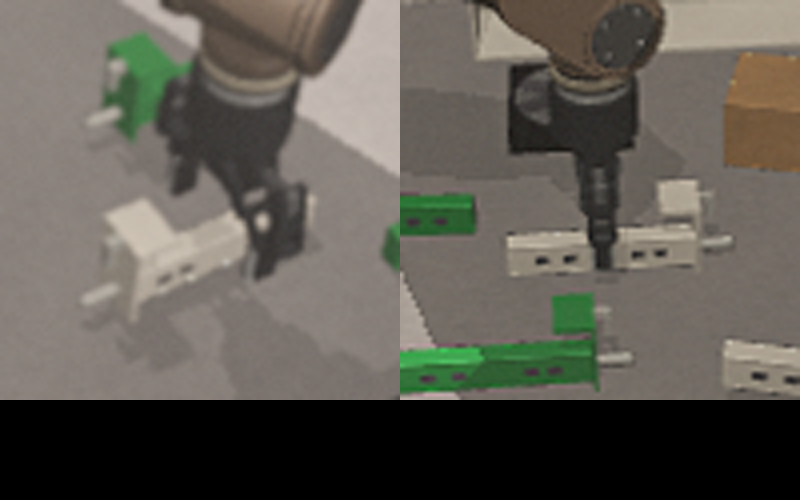

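```bash
python3 -m pendant '[[[0,0,0.3,0,0,0],[0,0,0.6,0,0,0],[0,0,0.9,0,0,0],[0,0,0.9,0,0,0],[0,0,0.9,0,0,0]]]' 1
python3 -m pendant '[[[0,0,0,0,0,0],[0,0,0,0,0,0],[0,0,0,0,0,0],[0,0,0,0,0,0],[0,0,0,0,0,0]]]' -1
python3 -m pendant '[[[0,0,0,0,0,0],[0,0,0,0,0,0],[0,0,0,0,0,0],[0,0,0,0,0,0],[0,0,0,0,0,0]]]' -
```

```text
t: 8.9
position: [439.1, 335.4, -19.9]
tool_rot: [0.036, -3.141, 0.0]
force: [0.9, -0.5, 0.9]
width: 0.999
grasp_force: 0.0
t: 9.4
position: [439.6, 335.6, -19.2]
tool_rot: [-0.036, 3.141, 0.0]
force: [1.9, -0.5, -2.4]
width: 0.225
grasp_force: 60.5
t: 9.9
position: [439.5, 335.6, -19.4]
tool_rot: [-0.036, 3.141, 0.0]
force: [-0.2, 0.0, 3.6]
width: 0.223
grasp_force: 61.2
```

Gripped at 61 N. I'll lift, then plan a tilted look at the upright's front.

```bash
python3 -m pendant '[[[0,0,-0.5,0,0,0],[0,0,-3,0,0,0],[0,0,-7,0,0,0],[0,0,-11,0,0,0],[0,0,-15,0,0,0]]]' -
python3 - <<'E'
from h import *
s=get_state();print(s["position"],s["force"],s["width"],s["joints"].round(2))
p=dict(camera_params("wrist"));Q=rot(s["tool_rot"]);A=Q.T@rot(p["attitude"]);off=np.array([82,-1.1,-171])
y=np.radians(-14);ux=np.array([np.cos(y),np.sin(y),0]);uy=np.array([-np.sin(y),np.cos(y),0]);uz=np.array([0,0,1.])
seat=np.array([655,-108,85.])
for yaw in (-14,):
  for tilt in (20,30):
    for pos in ([450,0,200],[450,60,200],[430,40,250]):
      T=tool(yaw)@R.from_rotvec([0,np.radians(-tilt),0]).as_matrix()
      p["xyz"]=np.array(pos)+T@off;p["attitude"]=R.from_matrix(T@A).as_rotvec()
      f=lambda X:proj(p,X).round().astype(int).tolist()
      print(tilt,pos,T[:,2].round(2),"seat",f(seat),"U",f(seat+79*uz),"top",f(seat+115*uz),"fit",f(seat+150*uy),
       "brk", f(np.array(pos)+T@np.array([-85,22,-50])),f(np.array(pos)+T@np.array([-85,-22,-50])))
E
```

```text
t: 10.4
position: [437.8, 334.9, 130.4]
tool_rot: [0.036, -3.138, 0.002]
force: [1.4, 0.3, -2.5]
width: 0.22
grasp_force: 60.4
[437.84058546 334.86379929 130.37648133] [ 1.36652843  0.30957282 -2.53453799] 0.22017283784422723 [ 0.47  0.09  1.94  0.    1.11 -1.12]
20 [450, 0, 200] [ 0.33 -0.08 -0.94] seat [266, 366] U [257, 442] top [252, 486] fit [411, 366] brk [373, 528] [269, 528]
20 [450, 60, 200] [ 0.33 -0.08 -0.94] seat [213, 374] U [195, 449] top [185, 492] fit [354, 374] brk [373, 528] [269, 528]
20 [430, 40, 250] [ 0.33 -0.08 -0.94] seat [244, 344] U [233, 407] top [227, 442] fit [371, 344] brk [373, 528] [269, 528]
30 [450, 0, 200] [ 0.49 -0.12 -0.87] seat [268, 323] U [261, 397] top [257, 437] fit [408, 323] brk [373, 528] [269, 528]
30 [450, 60, 200] [ 0.49 -0.12 -0.87] seat [216, 330] U [203, 402] top [196, 441] fit [353, 330] brk [373, 528] [269, 528]
30 [430, 40, 250] [ 0.49 -0.12 -0.87] seat [246, 299] U [237, 360] top [232, 393] fit [370, 299] brk [373, 528] [269, 528]
```

```bash
python3 - <<'E'
from h import *
T=tool(-14)@R.from_rotvec([0,np.radians(-38),0]).as_matrix()
go([430,60,270],0,T)
E
```

```text
total cm/deg: [  1.45 -27.48 -13.92] [  5.  -37.9  14.8]  dist 30.8
```

```bash
python3 -m pendant '[[[0.2,-4,-2,0,0,5],[0.5,-8.5,-4,0,0,10],[0.8,-13,-6,0,0,15.4],[1.1,-17.5,-8,0,0,15.4],[1.4,-22,-10,0,0,15.4]]]' -
python3 - <<'E'
from h import *
T=tool(-14)@R.from_rotvec([0,np.radians(-38),0]).as_matrix()
go([430,60,270],0,T)
E
```

```text
t: 10.9
position: [428.7, 113.8, 229.9]
tool_rot: [-0.384, -3.116, 0.001]
force: [0.9, -0.9, -2.8]
width: 0.221
grasp_force: 60.6
total cm/deg: [-1.43 -5.19 -4.01] [ -0.  -38.1  -0. ]  dist 6.7
```

```bash
python3 -m pendant '[[[-0.3,-1,-0.8,0,-8,0],[-0.6,-2,-1.6,0,-16,0],[-0.9,-3,-2.4,0,-24,0],[-1.2,-4,-3.2,0,-32,0],[-1.4,-5.2,-4,0,-38,0]]]' -
python3 -m pendant '[[[0,0,0,0,0,0],[0,0,0,0,0,0],[0,0,0,0,0,0],[0,0,0,0,0,0],[0,0,0,0,0,0]]]' -
python3 - <<'E'
from h import *
p=camera_params("wrist");im=read_camera("wrist")
for t in ["seat","slot_upper","slot_lower","fitted_root","bay","bracket_root","bracket_ledge"]:
    print(t,[(round(d["p"],2),np.round(d["location"],1)) for d in tip_of(t,"wrist")[:3]])
y=np.radians(-14);uy=np.array([-np.sin(y),np.cos(y),0]);ux=np.array([np.cos(y),np.sin(y),0]);s0=np.array([655,-108,85.])
print([proj(p,X).round() for X in (s0,s0+[0,0,79],s0+[0,0,27],s0+150*uy,s0+75*uy-102*ux+[0,0,32])])
cv2.imwrite("pics/w5.png",im);np.savez("w5.npz",xyz=p["xyz"],att=p["attitude"])
E
```

```text
t: 11.4
position: [429.5, 61.4, 268.3]
tool_rot: [0.304, 2.462, -0.105]
force: [-0.3, 1.2, -2.8]
width: 0.223
grasp_force: 60.6
t: 11.9
position: [431.5, 61.5, 270.2]
tool_rot: [0.305, 2.464, -0.105]
force: [-0.2, -0.0, -2.4]
width: 0.219
grasp_force: 60.6
seat [(0.8, array([226.7, 253.2]))]
slot_upper [(0.63, array([220. , 305.7]))]
slot_lower [(0.91, array([226.4, 271.3])), (0.26, array([133.4, 240.7]))]
fitted_root [(0.96, array([346. , 255.3]))]
bay [(0.89, array([283.2, 225. ]))]
bracket_root []
bracket_ledge []
[array([231., 251.]), array([223., 310.]), array([228., 270.]), array([351., 251.]), array([284., 223.])]
```

View pics/w5.png

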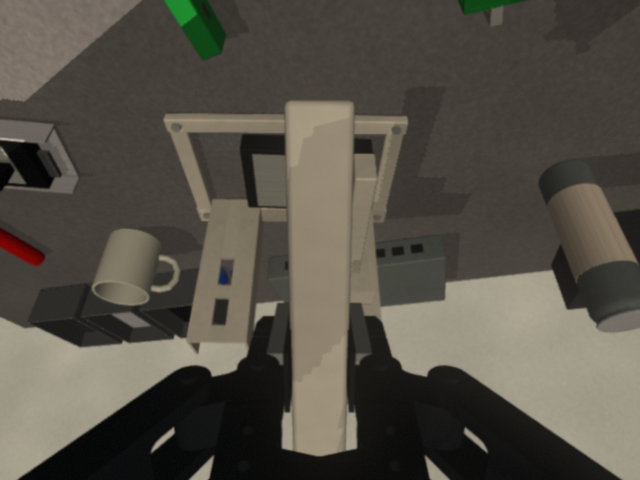

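The view shows the bare upright's slots clearly: lower (blue roller) at about (225,272), upper at about (220,312), plate top corners about (188,342) and (249,342). The fitted bracket is partly behind the held bar.

```bash
python3 - <<'E'
from h import *
from scipy.optimize import least_squares
im=cv2.imread("pics/w5.png");z=np.load("w5.npz");p=camera_params("wrist");p["xyz"]=z["xyz"];p["attitude"]=z["att"]
g=im.min(2).astype(int)
c=cv2.resize(im[240:350,180:270],None,fx=6,fy=5.4,interpolation=cv2.INTER_CUBIC)
for r in list(range(254,336,3)): print(r,g[r,186:262:2].tolist())
obs=[((226.7,253.2),0,0,0),((220,305.7),0,0,79),((226.4,271.3),0,0,27),((346,255.3),0,150,0),((283.2,225),-102,75,32)]
def pt(q,a,b,h):
    y=q[2];return np.array([q[0]+a*np.cos(y)-b*np.sin(y),q[1]+a*np.sin(y)+b*np.cos(y),85+h])
f=lambda q:np.concatenate([proj(p,pt(q,*o[1:]))-o[0] for o in obs])
r=least_squares(f,[655,-108,-.24],x_scale=[10,10,.1],loss="soft_l1");print(r.x,np.degrees(r.x[2]),r.fun.round(1))
cv2.imwrite("pics/w5c.png",c)
E
```

```text
254 [57, 58, 59, 59, 59, 61, 60, 61, 85, 97, 97, 97, 98, 98, 98, 96, 97, 95, 98, 98, 100, 99, 101, 101, 99, 97, 96, 98, 99, 97, 96, 95, 97, 97, 88, 55, 51, 54]
257 [60, 61, 60, 62, 60, 60, 59, 64, 90, 98, 98, 97, 96, 96, 96, 95, 96, 96, 92, 95, 96, 96, 95, 96, 96, 99, 98, 97, 97, 98, 97, 96, 96, 95, 83, 54, 51, 54]
260 [60, 60, 62, 60, 61, 61, 60, 72, 95, 99, 100, 98, 98, 99, 97, 96, 97, 89, 64, 66, 68, 67, 66, 66, 87, 100, 100, 98, 99, 98, 97, 97, 98, 98, 78, 52, 50, 56]
263 [62, 60, 59, 60, 60, 61, 61, 82, 97, 98, 99, 100, 99, 100, 99, 99, 99, 83, 60, 61, 60, 62, 61, 64, 90, 99, 98, 98, 100, 99, 99, 98, 97, 96, 74, 49, 53, 57]
266 [61, 62, 61, 61, 60, 61, 62, 91, 98, 100, 100, 97, 98, 98, 100, 99, 96, 71, 53, 55, 60, 61, 62, 69, 96, 99, 99, 98, 98, 100, 99, 99, 95, 96, 69, 50, 51, 59]
269 [52, 49, 46, 45, 46, 43, 57, 92, 100, 100, 100, 98, 98, 99, 100, 99, 95, 68, 27, 43, 52, 54, 62, 76, 100, 99, 99, 99, 98, 99, 101, 100, 99, 92, 60, 50, 52, 59]
272 [46, 42, 42, 42, 44, 43, 68, 96, 100, 100, 99, 98, 98, 98, 99, 98, 92, 54, 22, 22, 46, 52, 49, 78, 100, 101, 99, 98, 97, 97, 97, 101, 
[... 3084 characters left out ...]
102, 101, 102, 100, 67, 52, 54, 82, 39, 18, 18]
329 [42, 88, 101, 101, 101, 101, 100, 101, 101, 101, 101, 100, 101, 98, 97, 97, 96, 97, 96, 99, 102, 100, 100, 100, 100, 100, 101, 101, 102, 101, 96, 60, 53, 57, 66, 24, 21, 23]
332 [53, 95, 101, 99, 100, 100, 100, 100, 101, 101, 104, 102, 101, 99, 99, 99, 99, 98, 98, 98, 99, 100, 100, 101, 99, 99, 101, 103, 101, 102, 94, 59, 53, 46, 26, 18, 17, 18]
335 [62, 99, 98, 101, 101, 100, 101, 100, 101, 102, 102, 101, 100, 99, 98, 99, 99, 101, 100, 101, 100, 102, 101, 101, 100, 100, 100, 101, 101, 100, 88, 55, 51, 41, 23, 21, 20, 21]
[ 6.56242748e+02 -1.13176786e+02 -2.79475807e-01] -16.01278420485878 [ 1.  -1.  -0.8  4.8 -1.5 -0.3  1.1 -0.8  0.1  1.5]
```

View pics/w5c.png

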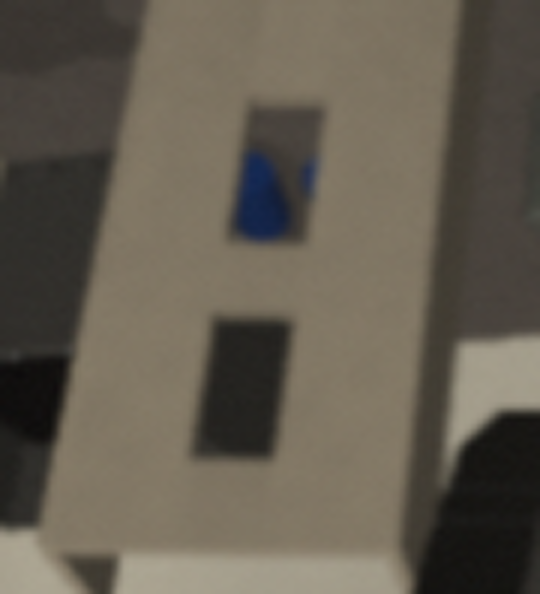

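```bash
python3 - <<'E'
from h import *
from scipy.optimize import least_squares
z=np.load("w5.npz");p=camera_params("wrist");p["xyz"]=z["xyz"];p["attitude"]=z["att"]
raw=[(248,102,-8,8),(327,105,8,8),(230,240,-8,46),(308,243,8,46),(213,318,-8,62),(293,320,8,62),(190,458,-8,96),(272,460,8,96),(40,553,-33,115),(402,553,33,115)]
obs=[((180+u/6,240+v/5.4),b,h) for u,v,b,h in raw]
def pt(q,b,h,a=0):
    y=q[2];return np.array([q[0]+a*np.cos(y)-b*np.sin(y),q[1]+a*np.sin(y)+b*np.cos(y),85+h])
ex=[((346,255.3),150,0,0),((283.2,225),75,32,-102)]
for use in (0,1):
  f=lambda q:np.concatenate([proj(p,pt(q,*o[1:]))-o[0] for o in obs]+([.5*(proj(p,pt(q,*o[1:]))-o[0]) for o in ex] if use else []))
  r=least_squares(f,[655,-108,-.24],x_scale=[10,10,.1],loss="soft_l1");print(r.x.round(2),np.degrees(r.x[2]).round(2),r.fun.round(1))
# side camera check of corners, side image network: seat (377,264),(fit 378,227)
b=camera_params("side")
q=r.x;print([proj(b,pt(q,*k)).round(1) for k in [(0,0),(0,27),(150,0),(0,79)]], proj(b,pt(q,75,32,-102)).round(1))
# frame corners (foot rail front corners) in w5 
E
```

```text
[ 6.5950e+02 -1.1287e+02 -2.6000e-01] -14.78 [ 0.5  0.   0.1 -0.4 -0.7  1.6 -0.3  1.2  0.3 -0.7  0.5 -1.  -0.1  0.7
  0.4  0.4 -0.1 -0.9 -0.8 -0.4]
[ 6.5936e+02 -1.1283e+02 -2.6000e-01] -15.11 [ 0.5 -0.1  0.1 -0.5 -0.7  1.5 -0.4  1.1  0.2 -0.8  0.5 -1.  -0.1  0.6
  0.4  0.4 -0.2 -1.  -0.8 -0.4  1.  -0.3 -0.1  1.3]
[array([377.3, 266.7]), array([378., 260.]), array([382.9, 231.3]), array([379.4, 246.6])] [346.  235.9]
```

```bash
python3 - <<'E'
from h import *
go([480,-55,180],-15)
E
```

```text
total cm/deg: [ -0.41 -10.1   11.78] [ 0.3 38.   0.9]  dist 15.5
```

```bash
python3 -m pendant '[[[0,-2,2,0,8,0],[0,-4,4,0,16,0],[-0.1,-6,7,0.1,24,0.5],[-0.3,-8,9.5,0.2,32,0.7],[-0.4,-10.1,11.8,0.3,38,0.9]]]' -
python3 - <<'E'
from h import *
print(get_state()["position"])
go([533.8,-79.1,87],-15)
E
```

```text
t: 12.8
position: [482.0, -57.1, 179.9]
tool_rot: [-0.412, -3.113, -0.0]
force: [0.4, 1.3, -2.0]
width: 0.222
grasp_force: 60.6
[482.03589816 -57.06301139 179.88002754]
total cm/deg: [-5.58 -0.78  9.28] [ 0.  -0.1 -0.1]  dist 10.9
```

```bash
python3 -m pendant '[[[-1,-0.2,1.5,0,0,0],[-2.5,-0.4,4,0,0,0],[-4,-0.6,6.5,0,0,0],[-5.3,-0.8,9.2,0,0,0],[-5.3,-0.8,9.2,0,0,0]]]' -
python3 -m pendant '[[[0,0,0,0,0,0],[0,0,0,0,0,0],[0,0,0,0,0,0],[0,0,0,0,0,0],[0,0,0,0,0,0]]]' -
python3 - <<'E'
from h import *
s=get_state();P=s["position"];print(P,s["force"])
y=np.radians(-15.);ux=np.array([np.cos(y),np.sin(y),0]);uy=np.array([-np.sin(y),np.cos(y),0]);uz=np.array([0,0,1.])
go([533.8,-79.1,87],-15)
root=P+85*ux+19.5*uz
a=camera_params("scene");b=camera_params("side")
A=read_camera("scene");
for t in ["bracket_root","bracket_hook","bracket_ledge","bracket_stud"]: print("scene",t,[(round(d["p"],2),np.round(d["location"])) for d in tip_of(t,"scene")[:5]])
B=read_camera("side")
for t in ["bracket_root","bracket_hook","bracket_ledge","bracket_stud"]: print("side",t,[(round(d["p"],2),np.round(d["location"])) for d in tip_of(t,"side")[:5]])
for n,X in [("root",root),("hook",root+6*ux+62*uz),("ledge",root-18*ux+70*uz),("studtip",root+31*ux+16*uz),("armend",root-170*ux+32*uz),("ledgeL",root-34*ux-22*uy+70*uz)]: print(n,proj(a,X).round(1),proj(b,X).round(1))
o=np.zeros((560,800,3),np.uint8);o[:480,:400]=cv2.resize(A[180:276,250:330],(400,480),interpolation=cv2.INTER_CUBIC)
o[:480,400:]=cv2.resize(B[190:286,325:405],(400,480),interpolation=cv2.INTER_CUBIC);cv2.imwrite("pics/w6.png",o)
E
```

```text
t: 13.3
position: [527.6, -76.5, 83.5]
tool_rot: [-0.411, -3.108, -0.002]
force: [-1.1, -0.1, -3.0]
width: 0.225
grasp_force: 60.4
t: 13.8
position: [529.5, -76.5, 88.8]
tool_rot: [0.41, 3.113, -0.0]
force: [-0.1, -1.4, -2.5]
width: 0.222
grasp_force: 60.5
[529.50339643 -76.52798003  88.81372697] [-0.12211563 -1.36357083 -2.45339514]
total cm/deg: [-0.48 -0.14  0.18] [-0.   0.1 -0. ]  dist 0.5
scene bracket_root [(0.96, array([371., 293.])), (0.89, array([372., 238.])), (0.8, array([479., 309.])), (0.64, array([279., 230.]))]
scene bracket_hook [(0.73, array([490., 294.])), (0.7, array([376., 220.])), (0.65, array([278., 214.]))]
scene bracket_ledge [(0.94, array([484., 297.])), (0.93, array([377., 270.])), (0.77, array([365., 220.])), (0.7, array([285., 210.]))]
scene bracket_stud [(0.98, array([369., 286.])), (0.69, array([276., 226.])), (0.64, array([483., 306.])), (0.58, array([373., 230.]))]
side bracket_root [(0.93, array([291., 220.])), (0.87, array([362., 259.])), (0.56, array([217., 186.])), (0.48, array([354., 241.]))]
side bracket_hook [(0.92, array([362., 242.])), (0.88, array([240., 266.])), (0.83, array([295., 208.])), (0.83, array([215., 173.])), (0.38, array([358., 258.]))]
side bracket_ledge [(0.96, array([289., 204.])), (0.94, array([243., 261.])), (0.76, array([220., 170.])), (0.64, array([354., 240.])), (0.28, array([330., 250.]))]
side bracket_stud [(0.87, array([293., 220.])), (0.83, array([241., 274.])), (0.77, array([356., 254.])), (0.7, array([217., 184.]))]
root [278.8 228.8] [360.2 258.2]
hook [276.3 213.8] [363.5 242.5]
ledge [283.7 211. ] [354.9 239.2]
studtip [269.2 226. ] [371.6 255.6]
armend [329.3 215.4] [300.6 242.1]
ledgeL [287.5 206.6] [347.8 244. ]
```

View pics/w6.png

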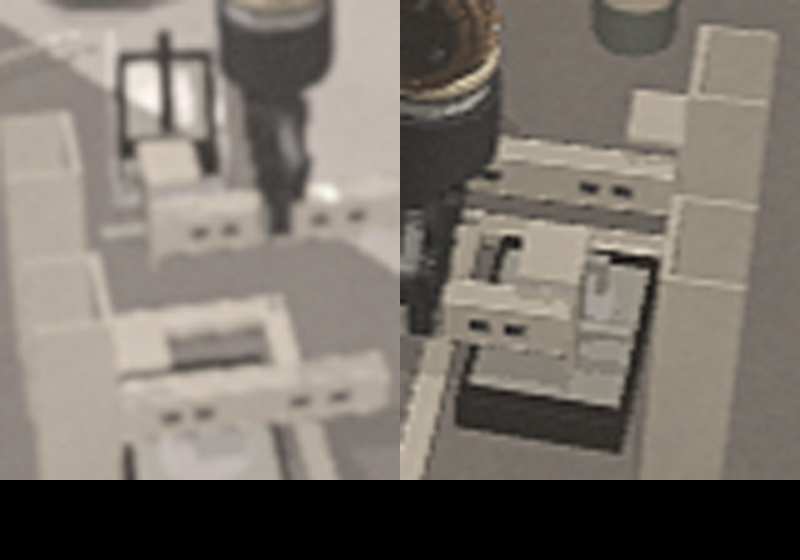

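Networks match the prediction within about 1.5 px (scene root (279,230), side root (362,259)). The remaining gap to the plate is about 50 mm and the lateral error -1.4 mm. Inserting in stages.

```bash
python3 -m pendant '[[[-0.5,-0.1,0.1,0,0,0],[-1,-0.15,0.15,0,0,0],[-1.5,-0.15,0.15,0,0,0],[-2,-0.15,0.15,0,0,0],[-2.5,-0.15,0.15,0,0,0]]]' -
python3 -m pendant '[[[-0.3,0,0,0,0,0],[-0.6,0,0,0,0,0],[-0.9,0,0,0,0,0],[-1.2,0,0,0,0,0],[-1.2,0,0,0,0,0]]]' -
python3 - <<'E'
from h import *
go([577.3,-90.8,87],-15)
E
```

```text
t: 14.8
position: [553.5, -84.6, 86.3]
tool_rot: [0.411, 3.115, 0.0]
force: [0.1, 0.1, -2.9]
width: 0.223
grasp_force: 60.5
t: 15.3
position: [564.9, -87.7, 86.4]
tool_rot: [0.411, 3.114, 0.0]
force: [0.5, 0.4, -2.9]
width: 0.222
grasp_force: 60.5
total cm/deg: [-1.28  0.02 -0.06] [ 0.  0. -0.]  dist 1.3
```

```bash
python3 -m pendant '[[[-0.2,0,0,0,0,0],[-0.4,0,0,0,0,0],[-0.6,0,0,0,0,0],[-0.8,0,0,0,0,0],[-0.9,0,0,0,0,0]]]' -
python3 -m pendant '[[[-0.1,0,0,0,0,0],[-0.15,0,0,0,0,0],[-0.2,0,0,0,0,0],[-0.25,0,0,0,0,0],[-0.3,0,0,0,0,0]]]' -
```

```text
t: 15.8
position: [569.7, -88.9, 86.0]
tool_rot: [-0.409, -3.104, -0.002]
force: [-14.4, 2.7, 6.3]
width: 0.22
grasp_force: 61.8
t: 16.3
position: [569.4, -88.9, 85.8]
tool_rot: [-0.407, -3.096, -0.003]
force: [-20.4, 4.2, 7.9]
width: 0.221
grasp_force: 62.1
```

```bash
python3 - <<'E'
from h import *
s=get_state();P=s["position"];print(s["force"],s["wrist_torque"])
y=np.radians(-15.);ux=np.array([np.cos(y),np.sin(y),0]);uy=np.array([-np.sin(y),np.cos(y),0]);uz=np.array([0,0,1.])
a=camera_params("scene");b=camera_params("side")
root=P+85*ux+19.5*uz;seat=np.array([659.4,-112.8,85]);print("root",root)
D={}
for n,p in (("scene",a),("side",b)):
    read_camera(n) if 0 else cv2.imwrite(f"pics/x_{n}.png",read_camera(n))
    for t in ["bracket_root","bracket_hook","bracket_ledge","bracket_stud","seat","slot_upper"]:
        X={"bracket_root":root,"bracket_hook":root+6*ux+62*uz,"bracket_ledge":root-18*ux+70*uz,"bracket_stud":root+16*uz,"seat":seat,"slot_upper":seat+79*uz}[t]
        q=proj(p,X);L=[d for d in tip_of(t,n) if np.linalg.norm(d["location"]-q)<14][:2]
        print(n,t,q.round(1),[(round(d["p"],2),np.round(d["location"],1)) for d in L])
B=cv2.imread("pics/x_side.png");g=B.min(2)
for h in (68,50,40): # profile in the side image at -y edge of flange, height h above root
    X=[proj(b,root-22*uy+h*uz+k*ux) for k in (-34,0,8)]
    r=int(round(X[1][1]));c=int(X[1][0]);print(h,[x.round(1) for x in X],"row",r,"cols from",c-16,g[r,c-16:c+24].tolist())
    r=r+0
print("plate front -y edge",[proj(b,seat-33*uy+h*uz).round(1) for h in (115,89,60,0)])
E
```

```text
[-20.42085051   4.20069285   7.88686333] [5.73860553e-01 2.78798383e+00 2.11949225e-04]
root [ 651.52058531 -110.85921483  105.26004744]
scene bracket_root [266.2 230.7] [(0.89, array([268. , 232.7])), (0.53, array([267.4, 238.9]))]
scene bracket_hook [263.4 215.6] [(0.82, array([266.3, 214.9]))]
scene bracket_ledge [270.7 212.8] [(0.66, array([273. , 212.2]))]
scene bracket_stud [265.9 226.8] [(0.88, array([265.8, 228. ]))]
scene seat [264.1 235.8] [(0.64, array([269.4, 238.5]))]
scene slot_upper [262.8 216.6] [(0.79, array([265.5, 216.8]))]
side bracket_root [374.9 261.3] [(0.63, array([375.3, 261.9]))]
side bracket_hook [378.7 245.7] [(0.75, array([377.8, 246. ]))]
side bracket_ledge [370.1 242.4] [(0.73, array([367.7, 242.5]))]
side bracket_stud [375.3 257.3] [(0.7, array([375.6, 259.6]))]
side seat [377.3 266.7] [(0.9, array([376.4, 265. ]))]
side slot_upper [379.4 246.6] [(0.59, array([374.2, 246.8]))]
68 [array([363.1, 247.8]), array([375.7, 249.4]), array([378.7, 249.8])] row 249 cols from 359 [140, 118, 127, 150, 145, 130, 125, 122, 119, 120, 118, 116, 123, 128, 134, 147, 149, 126, 126, 127, 127, 127, 127, 127, 125, 126, 125, 124, 127, 123, 125, 126, 127, 127, 121, 107, 104, 104, 106, 107]
50 [array([362.7, 252.5]), array([375.3, 254.2]), array([378.2, 254.6])] row 254 cols from 359 [167, 167, 168, 165, 157, 155, 150, 152, 152, 152, 154, 156, 155, 158, 154, 136, 124, 123, 127, 127, 127, 127, 127, 128, 128, 128, 127, 126, 125, 124, 124, 127, 129, 126, 114, 103, 101, 104, 104, 105]
40 [array([362.5, 255.1]), array([375. , 256.8]), array([378. , 257.2])] row 257 cols from 359 [129, 121, 114, 133, 133, 129, 128, 126, 124, 124, 124, 125, 124, 122, 120, 117, 128, 126, 126, 126, 126, 126, 127, 125, 127, 128, 126, 126, 126, 127, 128, 125, 129, 123, 108, 105, 105, 107, 105, 104]
plate front -y edge [array([379.1, 245.4]), array([378.4, 252.5]), array([377.6, 260.1]), array([376. , 275.2])]
```

```bash
python3 - <<'E'
from h import *
A=cv2.imread("pics/side0.png").min(2);B=cv2.imread("pics/x_side.png").min(2)
for r in range(243,276,3): print(r,"before",A[r,366:390].tolist(),"\n    now   ",B[r,366:390].tolist())
E
```

```text
243 before [134, 138, 135, 130, 107, 101, 71, 51, 46, 34, 50, 118, 148, 115, 112, 118, 119, 118, 117, 119, 117, 118, 120, 118] 
    now    [155, 152, 150, 151, 152, 153, 152, 155, 156, 154, 149, 148, 151, 124, 122, 129, 126, 125, 128, 126, 127, 127, 129, 127]
246 before [127, 123, 123, 124, 123, 126, 126, 126, 93, 28, 63, 108, 119, 116, 127, 124, 131, 141, 149, 150, 152, 147, 140, 129] 
    now    [152, 151, 151, 150, 152, 152, 152, 152, 152, 154, 146, 123, 121, 127, 135, 136, 139, 150, 157, 160, 162, 156, 152, 139]
249 before [143, 139, 124, 123, 125, 123, 127, 99, 32, 36, 88, 124, 120, 118, 120, 118, 118, 116, 118, 116, 115, 118, 115, 115] 
    now    [122, 119, 120, 118, 116, 123, 128, 134, 147, 149, 126, 126, 127, 127, 127, 127, 127, 125, 126, 125, 124, 127, 123, 125]
252 before [144, 132, 111, 123, 125, 130, 117, 47, 33, 71, 116, 121, 118, 119, 119, 119, 119, 119, 117, 118, 117, 115, 117, 118] 
    now    [134, 133, 133, 134, 135, 137, 138, 141, 136, 121, 123, 127, 127, 127, 126, 127, 127, 127, 126, 127, 125, 126, 125, 126]
255 before [123, 121, 126, 125, 127, 127, 94, 29, 51, 9
[... 1044 characters left out ...]
, 117, 118, 117, 116, 119, 115, 119, 116, 115, 118, 118, 117, 118] 
    now    [118, 119, 116, 88, 35, 38, 75, 114, 122, 126, 125, 125, 126, 124, 124, 126, 123, 126, 126, 126, 127, 125, 126, 124]
270 before [133, 137, 118, 49, 35, 61, 94, 90, 102, 119, 113, 117, 114, 116, 117, 116, 115, 115, 118, 118, 119, 116, 119, 118] 
    now    [143, 146, 127, 55, 36, 71, 101, 95, 110, 126, 125, 122, 123, 125, 125, 126, 126, 124, 125, 126, 127, 125, 127, 127]
273 before [44, 46, 42, 41, 60, 88, 89, 90, 108, 117, 115, 117, 116, 115, 115, 115, 116, 116, 117, 118, 117, 115, 119, 120] 
    now    [45, 44, 48, 42, 61, 87, 98, 98, 115, 126, 123, 123, 123, 123, 122, 124, 125, 124, 126, 125, 125, 124, 125, 128]
```

The side-picture edges put the plate's front about 9 mm nearer than my wrist fit (columns 375 against a predicted 378). So the flange is already against the plate and both hook and stud are through. I'll relieve the push and lower.

```bash
python3 -m pendant '[[[0.2,0,0,0,0,0],[0.4,0,0,0,0,0],[0.5,0,0,0,0,0],[0.5,0,0,0,0,0],[0.5,0,0,0,0,0]]]' -
python3 -m pendant '[[[0,0,0.2,0,0,0],[0,0,0.4,0,0,0],[0,0,0.5,0,0,0],[0,0,0.5,0,0,0],[0,0,0.5,0,0,0]]]' -
```

```text
t: 17.5
position: [569.9, -88.9, 85.5]
tool_rot: [-0.41, -3.111, -0.001]
force: [-4.8, 2.4, -2.4]
width: 0.217
grasp_force: 60.5
t: 18.0
position: [569.9, -88.8, 81.4]
tool_rot: [-0.41, -3.11, -0.001]
force: [-7.9, 1.6, 0.9]
width: 0.223
grasp_force: 61.2
```

```bash
python3 -m pendant '[[[0.05,0,0.15,0,0,0],[0.05,0,0.3,0,0,0],[0.05,0,0.4,0,0,0],[0.05,0,0.4,0,0,0],[0.05,0,0.4,0,0,0]]]' -
python3 -m pendant '[[[0,0,0.1,0,0,0],[0,0,0.2,0,0,0],[0,0,0.3,0,0,0],[0,0,0.3,0,0,0],[0,0,0.3,0,0,0]]]' -
```

```text
t: 18.5
position: [569.8, -88.8, 78.3]
tool_rot: [-0.41, -3.111, -0.001]
force: [-10.1, 2.3, 3.9]
width: 0.225
grasp_force: 61.7
t: 19.0
position: [569.6, -88.5, 75.8]
tool_rot: [-0.409, -3.111, -0.002]
force: [-11.9, 4.7, 8.3]
width: 0.222
grasp_force: 62.2
```

```bash
python3 -m pendant '[[[0.05,0,0,0,0,0],[0.1,0,0,0,0,0],[0.1,0,0,0,0,0],[0.1,0,0,0,0,0],[0.1,0,0,0,0,0]]]' 0.2
python3 - <<'E'
from h import *
s=get_state();print(s["position"],s["force"],s["width"])
P=np.array([569.6,-88.5,75.8]);y=np.radians(-15.);ux=np.array([np.cos(y),np.sin(y),0]);uz=np.array([0,0,1.]);uy=np.array([-np.sin(y),np.cos(y),0])
root=P+85*ux+19.5*uz;b=camera_params("side");a=camera_params("scene")
for n,p in (("side",b),("scene",a)):
    cv2.imwrite(f"pics/y_{n}.png",read_camera(n))
    for t,X in {"bracket_root":root,"bracket_hook":root+6*ux+62*uz,"bracket_ledge":root-18*ux+70*uz,"bracket_stud":root+16*uz,"bracket_mid":root-85*ux+16*uz}.items():
        q=proj(p,X);L=[d for d in tip_of(t,n) if np.linalg.norm(d["location"]-q)<14][:2]
        print(n,t,q.round(1),[(round(d["p"],2),np.round(d["location"],1)) for d in L])
E
```

```text
t: 19.5
position: [570.3, -89.2, 74.5]
tool_rot: [0.411, 3.114, 0.0]
force: [0.1, 0.3, -0.2]
width: 0.598
grasp_force: 0.0
[570.31508295 -89.18556548  74.49500777] [ 0.09246106  0.34608418 -0.21081361] 0.5982711400931303
side bracket_root [374.7 263.7] [(0.95, array([373.7, 263.8]))]
side bracket_hook [378.5 248.2] [(0.75, array([379.1, 248.3]))]
side bracket_ledge [369.9 245. ] [(0.56, array([366.5, 242.4]))]
side bracket_stud [375.1 259.7] [(0.76, array([376.4, 260.1]))]
side bracket_mid [344.9 255.7] [(0.89, array([344. , 254.3]))]
scene bracket_root [266.3 233.1] [(0.7, array([265.8, 232.4]))]
scene bracket_hook [263.5 218.2] [(0.7, array([264.3, 217.5]))]
scene bracket_ledge [270.8 215.4] [(0.91, array([274.8, 212. ]))]
scene bracket_stud [266.1 229.3] [(0.63, array([267.5, 230.4]))]
scene bracket_mid [291.7 226.4] [(0.92, array([292.9, 224.6]))]
```

The bracket stays put on the rollers after release. I'll withdraw upward, shut the fingers, and press on the ledge with the tool leaned back so the gripper body clears the plate.

```bash
python3 -m pendant '[[[0,0,-1,0,0,0],[0,0,-4,0,0,0],[0,0,-8,0,0,0],[0,0,-12,0,0,0],[0,0,-12,0,0,0]]]' 0.2
python3 - <<'E'
from h import *
T=tool(-15)@R.from_rotvec([0,np.radians(-20),0]).as_matrix();print(T[:,2])
go([643.2,-108.2,154.6],0,T)
E
```

```text
t: 20.6
position: [574.0, -90.3, 203.2]
tool_rot: [0.409, 3.1, -0.004]
force: [1.1, 0.3, 0.8]
width: 0.6
grasp_force: 0.0
[ 0.33036609 -0.08852133 -0.93969262]
total cm/deg: [-7.08  0.07  4.96] [ -0.1 -19.2  -0. ]  dist 8.6
```

```bash
python3 -m pendant '[[[-1,0,0,0,-7,0],[-3,0,0,0,-14,0],[-5,0,0,0,-20,0],[-7.4,0,1.5,0,-20,0],[-7.4,0,3,0,-20,0]]]' -1
python3 -m pendant '[[[0,0,0,0,0,0],[0,0,0,0,0,0],[0,0,0,0,0,0],[0,0,0,0,0,0],[0,0,0,0,0,0]]]' -1
python3 - <<'E'
from h import *
s=get_state();P=s["position"];T=rot(s["tool_rot"]);tip=P-27*T[:,2];print("tip",tip,"ledge ~ 634.3 -105.8 165; delta",tip-[634.3,-105.8,165])
print("down in tool axes (cm per 10mm):",(T.T@[0,0,-1]).round(3))
E
```

```text
t: 21.1
position: [642.7, -108.8, 164.9]
tool_rot: [0.365, 2.768, -0.065]
force: [0.3, -0.9, 0.9]
width: 0.001
grasp_force: 0.0
t: 21.6
position: [641.6, -108.2, 165.2]
tool_rot: [0.365, 2.77, -0.065]
force: [-0.4, -1.0, 0.4]
width: -0.0
grasp_force: 0.0
tip [ 632.60058491 -105.83351764  190.59754111] ledge ~ 634.3 -105.8 165; delta [-1.69941509 -0.03351764 25.59754111]
down in tool axes (cm per 10mm): [ 0.343 -0.     0.939]
```

```bash
python3 -m pendant '[[[0.1,0,0.5,0,0,0],[0.25,0,1,0,0,0],[0.4,0,1.4,0,0,0],[0.55,0,1.8,0,0,0],[0.55,0,1.8,0,0,0]]]' -1
python3 -m pendant '[[[0.07,0,0.19,0,0,0],[0.14,0,0.38,0,0,0],[0.2,0,0.56,0,0,0],[0.27,0,0.75,0,0,0],[0.27,0,0.75,0,0,0]]]' -1
```

```text
t: 22.1
position: [641.6, -108.2, 144.1]
tool_rot: [0.366, 2.773, -0.064]
force: [-0.5, 0.1, 0.6]
width: -0.001
grasp_force: 0.0
t: 22.6
position: [642.9, -108.6, 139.5]
tool_rot: [0.365, 2.769, -0.065]
force: [-4.2, 1.2, 6.1]
width: -0.0
grasp_force: 3.0
```

```bash
python3 -m pendant '[[[0.07,0,0.19,0,0,0],[0.1,0,0.28,0,0,0],[0.14,0,0.38,0,0,0],[0.14,0,0.38,0,0,0],[0.14,0,0.38,0,0,0]]]' -1
python3 -m pendant '[[[0.07,0,0.19,0,0,0],[0.1,0,0.28,0,0,0],[0.14,0,0.38,0,0,0],[0.14,0,0.38,0,0,0],[0.14,0,0.38,0,0,0]]]' -1
```

```text
t: 23.1
position: [642.0, -108.4, 132.9]
tool_rot: [0.366, 2.772, -0.064]
force: [-0.6, -0.6, -0.2]
width: -0.0
grasp_force: 0.0
t: 23.6
position: [642.6, -108.5, 131.0]
tool_rot: [0.365, 2.77, -0.065]
force: [-3.6, 0.7, 5.8]
width: -0.001
grasp_force: 3.3
```

It snapped: the force dropped to zero, then contact again about 8 mm lower. I'll press to about 15 N to confirm it's home.

```bash
python3 -m pendant '[[[0.05,0,0.15,0,0,0],[0.1,0,0.28,0,0,0],[0.12,0,0.33,0,0,0],[0.12,0,0.33,0,0,0],[0.12,0,0.33,0,0,0]]]' -1
python3 -m pendant '[[[0.05,0,0.15,0,0,0],[0.09,0,0.25,0,0,0],[0.09,0,0.25,0,0,0],[0.09,0,0.25,0,0,0],[0.09,0,0.25,0,0,0]]]' -1
```

```text
t: 24.1
position: [642.8, -108.6, 130.5]
tool_rot: [0.364, 2.77, -0.065]
force: [-12.7, 3.1, 18.9]
width: -0.002
grasp_force: 9.5
t: 24.6
position: [643.0, -108.6, 130.3]
tool_rot: [0.363, 2.769, -0.066]
force: [-20.9, 4.9, 27.4]
width: -0.001
grasp_force: 14.5
```

```bash
python3 -m pendant '[[[-0.8,0,-2.5,0,0,0],[-1,0,-5,0,5,0],[-1,0,-8,0,10,0],[-1,0,-11,0,15,0],[-1,0,-14,0,20,0]]]' -1
python3 - <<'E'
from h import *
s=get_state();print(s["joints"].round(2))
b=camera_params("side")
for q in [(320,328),(348,333),(293,391),(322,399)]: print(onz(b,q,20).round(0))
go([460,-350,270],-15)
E
```

```text
t: 25.1
position: [604.6, -98.3, 259.7]
tool_rot: [-0.411, -3.112, -0.001]
force: [0.6, -0.3, -0.3]
width: 0.0
grasp_force: 0.0
[-0.33  0.11  1.68 -0.    1.35 -1.64]
[ 487. -265.   20.]
[ 560. -286.   20.]
[ 409. -446.   20.]
[ 478. -472.   20.]
total cm/deg: [  7.44 -28.06  -1.02] [ 0.  -0.2 -0. ]  dist 29.0
```

```bash
python3 -m pendant '[[[1.5,-4,-0.3,0,0,8],[3,-8,-0.6,0,0,16],[4.5,-12,-1,0,0,24],[5.5,-16,-1,0,0,32],[5.5,-20,-1,0,0,40]]]' 1
python3 - <<'E'
from h import *
go([509,-307,270],-113.5)
E
```

```text
t: 25.6
position: [498.8, -278.3, 268.4]
tool_rot: [1.459, 2.782, 0.0]
force: [0.9, 0.1, 0.1]
width: 0.845
grasp_force: 0.0
total cm/deg: [-2.94 -0.79 -0.16] [ 0.   0.  58.1]  dist 3.0
```

```bash
python3 -m pendant '[[[-0.6,-0.2,0,0,0,8],[-1.2,-0.4,0,0,0,16],[-1.8,-0.6,0,0,0,24],[-2.4,-0.8,0,0,0,32],[-2.9,-0.8,0,0,0,40]]]' 1
python3 -m pendant '[[[0,0,0,0,0,8],[0,0,0,0,0,16],[0,0,0,0,0,18.1],[0,0,0,0,0,18.1],[0,0,0,0,0,18.1]]]' 1
python3 - <<'E'
from h import *
s=get_state();print(s["position"],s["tool_rot"])
p=camera_params("wrist");im=read_camera("wrist");cv2.imwrite("pics/sl.png",im)
for t,z in [("sled_mid",32),("sled_handle",58)]:
    print(t,[(round(d["p"],2),np.round(d["location"]),onz(p,d["location"],z).round(1)) for d in tip_of(t,"wrist")[:2]])
o=outline_of("sled_mid","wrist")
for d in o[:2]:
    r=d["region"].astype(np.uint8);c=max(cv2.findContours(r,0,2)[0],key=cv2.contourArea)
    print(d["p"],d["rect"],cv2.minAreaRect(c),r.sum())
    hull=cv2.boxPoints(cv2.minAreaRect(c));W=np.array([onz(p,q,28)[:2] for q in hull]);print(W.round(0))
    np.save("reg.npy",d["region"]);break
h=outline_of("sled_handle","wrist")
np.savez("sl.npz",xyz=p["xyz"],att=p["attitude"])
E
```

```text
t: 26.1
position: [510.0, -306.1, 267.7]
tool_rot: [-2.323, -2.114, -0.0]
force: [0.1, 0.5, 0.5]
width: 0.998
grasp_force: 0.0
t: 26.6
position: [510.1, -305.7, 267.9]
tool_rot: [-2.621, -1.732, -0.0]
force: [0.1, -0.5, 0.1]
width: 1.0
grasp_force: 0.0
[ 510.13219775 -305.65449284  267.93735635] [-2.62052212e+00 -1.73189750e+00 -7.34749440e-05]
sled_mid [(0.96, array([323., 248.]), array([ 489.6, -365. ,   32. ]))]
sled_handle [(0.79, array([320., 260.]), array([ 485. , -366.1,   58. ]))]
0.75 [318.1, 241.2, 82.7, 181.3] ((318.10284423828125, 240.30136108398438), (178.44708251953125, 86.18863677978516), 89.19306945800781) 13819
[[ 483. -253.]
 [ 563. -285.]
 [ 493. -475.]
 [ 400. -437.]]
```

```bash
python3 - <<'E'
from h import *
z=np.load("sl.npz");p=camera_params("wrist");p["xyz"]=z["xyz"];p["attitude"]=z["att"]
im=cv2.imread("pics/sl.png").min(2).astype(int);r=np.load("reg.npy")
L=[];Rr=[]
for k in range(165,320,5):
    c=np.where(r[k])[0]
    if len(c)>40: L.append(onz(p,(c[0]-.5,k),28)[:2]);Rr.append(onz(p,(c[-1]+.5,k),28)[:2])
def fit(P):
    P=np.array(P);m=np.median(P,0);v=cv2.fitLine(P.astype(np.float32),cv2.DIST_HUBER,0,.01,.01).ravel();return v[2:],v[:2]*np.sign(v[1])
for n,P in(("L",L),("R",Rr)):
    c,d=fit(P);print(n,c,"yaw of y-axis dir",np.degrees(np.arctan2(-d[0],d[1])))
s=get_state();T=rot(s["tool_rot"]);print("tool yaw",np.degrees(np.arctan2(-T[1,0],-T[0,0])))
c0,d=fit(L);c1,_=fit(Rr);n=np.array([d[1],-d[0]]);print("width",n@(c0-c1),"x-centre coord",n@(c0+c1)/2, "handle coord",n@[485,-366.1])
for k in range(180,340,10): print(k,im[k,270:372:3].tolist())
E
```

```text
L [ 447.52496 -340.45456] yaw of y-axis dir -21.796728
R [ 538.85736 -345.0687 ] yaw of y-axis dir -21.714111
tool yaw -113.1138197690614
width -86.51607 x-centre coord 585.2039 handle coord 586.2642664849758
180 [67, 64, 166, 68, 24, 19, 17, 18, 18, 16, 18, 17, 15, 16, 19, 18, 20, 19, 16, 17, 17, 18, 18, 17, 18, 19, 18, 18, 24, 88, 85, 65, 63, 66]
190 [69, 67, 142, 104, 26, 26, 24, 21, 19, 23, 22, 21, 20, 21, 20, 20, 20, 22, 22, 19, 20, 21, 20, 21, 21, 20, 19, 20, 21, 87, 84, 61, 62, 64]
200 [69, 69, 118, 127, 26, 26, 26, 26, 28, 24, 22, 22, 20, 21, 18, 20, 20, 21, 22, 22, 19, 21, 20, 21, 20, 21, 21, 23, 19, 92, 83, 62, 66, 65]
210 [68, 68, 95, 124, 23, 22, 33, 91, 92, 95, 93, 91, 94, 79, 50, 20, 21, 19, 67, 94, 94, 94, 94, 93, 98, 95, 38, 22, 22, 91, 82, 63, 63, 63]
220 [69, 66, 83, 144, 29, 24, 29, 90, 93, 96, 125, 152, 149, 137, 92, 25, 28, 29, 52, 93, 96, 94, 95, 94, 97, 95, 38, 24, 22, 93, 78, 61, 64, 67]
230 [67, 68, 68, 157, 43, 26, 26, 90, 95, 96, 109, 152, 154, 139, 91, 27, 28, 29, 65, 105, 96, 94, 96, 96, 99, 95, 39, 24, 24, 97, 78, 64, 63, 65]
240 [68, 67, 68, 140, 60, 25
[... 862 characters left out ...]
146, 51, 30, 37, 168, 87, 68, 63, 65]
300 [69, 67, 67, 70, 147, 89, 30, 29, 29, 31, 30, 31, 31, 32, 31, 28, 32, 32, 30, 31, 33, 34, 33, 33, 32, 32, 33, 31, 43, 168, 116, 112, 105, 83]
310 [69, 69, 67, 66, 120, 137, 116, 122, 120, 130, 130, 134, 131, 129, 145, 149, 150, 145, 151, 168, 166, 159, 108, 107, 109, 106, 104, 96, 74, 169, 115, 108, 104, 109]
320 [104, 104, 105, 102, 120, 156, 157, 176, 169, 170, 168, 171, 169, 164, 162, 167, 166, 159, 158, 159, 156, 157, 122, 137, 134, 115, 135, 126, 97, 168, 109, 107, 106, 105]
330 [104, 104, 104, 108, 114, 166, 108, 105, 104, 108, 108, 108, 108, 104, 101, 109, 111, 108, 105, 105, 108, 112, 112, 109, 106, 110, 108, 110, 116, 148, 110, 112, 100, 78]
```

```bash
python3 - <<'E'
from h import *
z=np.load("sl.npz");p=camera_params("wrist");p["xyz"]=z["xyz"];p["attitude"]=z["att"]
r=np.load("reg.npy");y=np.radians(-21.75);n=np.array([np.cos(y),np.sin(y)]);d=np.array([-np.sin(y),np.cos(y)])
rows=np.where(r[:,300:340].any(1))[0];print(rows[0],rows[-1])
im=cv2.imread("pics/sl.png").min(2);print("col 300/330 rows 130-170",im[130:172:2,300].tolist(),im[130:172:2,330].tolist());print(im[316:350:2,300].tolist(),im[316:350:2,330].tolist())
for row,zz in ((rows[0]-.5,0),(rows[0]-.5,28),(rows[-1]+.5,28)): X=onz(p,(319,row),zz)[:2];print(row,zz,X,"along",d@X)
for q in [(318.2,210),(318.5,250),(319.3,290)]: X=onz(p,q,64)[:2];print(X,"across",n@X,"along",d@X)
print("tray across (z28)",585.2," net mid along",d@[489.6,-365],"net handle",d@[485,-366.1])
E
```

```text
151 320
col 300/330 rows 130-170 [67, 65, 63, 66, 65, 65, 65, 66, 68, 62, 56, 86, 112, 112, 112, 112, 111, 97, 94, 93, 96] [63, 64, 63, 62, 63, 63, 61, 62, 63, 57, 61, 105, 113, 113, 108, 95, 94, 93, 71, 52, 51]
[182, 182, 168, 116, 107, 104, 104, 108, 107, 107, 104, 105, 109, 110, 106, 105, 105] [181, 180, 156, 107, 106, 108, 108, 108, 111, 111, 109, 107, 107, 105, 105, 108, 108]
150.5 0 [ 524.17333524 -272.05840599] along -58.45411850142701
150.5 28 [ 525.27607306 -269.47886201] along -55.64958571926057
320.5 28 [ 450.86879252 -445.1058485 ] along -246.3457797188627
[ 504.32521992 -317.01074471] across 585.8927712356001 along -107.56114688133191
[ 488.83446798 -354.26493006] across 585.3096283182964 along -147.903403467968
[ 472.73996155 -394.29349345] across 585.1937788692018 along -191.0462545932595
tray across (z28) 585.2  net mid along -157.59056539343652 net handle -160.3168201141409
```

```bash
python3 - <<'E'
from h import *
go([484.5,-365,80],-111.75)
E
```

```text
total cm/deg: [-6.47 -0.03 18.82] [-0.  -0.  -1.4]  dist 19.9
```

```bash
python3 -m pendant '[[[-1.5,0,4,0,0,-1.4],[-3.2,0,8.2,0,0,-1.4],[-5,0,12.4,0,0,-1.4],[-6.5,0,16.6,0,0,-1.4],[-6.5,0,18.8,0,0,-1.4]]]' 0.3
python3 -m pendant '[[[0,0,0,0,0,0],[0,0,0,0,0,0],[0,0,0,0,0,0],[0,0,0,0,0,0],[0,0,0,0,0,0]]]' -
python3 - <<'E'
from h import *
go([484.5,-365,16],-111.75)
E
```

```text
t: 27.35
position: [482.1, -365.2, 75.8]
tool_rot: [-2.597, -1.757, 0.002]
force: [-0.2, 1.1, -0.9]
width: 0.651
grasp_force: 0.0
t: 27.85
position: [485.6, -366.0, 82.1]
tool_rot: [2.597, 1.762, 0.001]
force: [-0.7, 0.4, -0.7]
width: 0.652
grasp_force: 0.0
total cm/deg: [ 0.06 -0.16  6.61] [0.2 0.1 0. ]  dist 6.6
```

```bash
python3 -m pendant '[[[0,-0.1,1.5,0,0,0],[0,-0.1,3,0,0,0],[0,-0.1,4.5,0,0,0],[0,-0.1,5.8,0,0,0],[0,-0.1,6.4,0,0,0]]]' -
python3 -m pendant '[[[0,0,0,0,0,0],[0,0,0,0,0,0],[0,0,0,0,0,0],[0,0,0,0,0,0],[0,0,0,0,0,0]]]' -1
python3 -m pendant '[[[0,0,0,0,0,0],[0,0,0,0,0,0],[0,0,-0.3,0,0,0],[0,0,-0.6,0,0,0],[0,0,-1,0,0,0]]]' -
```

```text
t: 28.35
position: [482.4, -363.8, 13.2]
tool_rot: [-2.597, -1.76, 0.001]
force: [-0.7, 0.8, -0.0]
width: 0.654
grasp_force: 0.0
t: 28.85
position: [484.5, -365.8, 17.2]
tool_rot: [2.598, 1.761, 0.001]
force: [1.7, -0.2, 0.5]
width: 0.121
grasp_force: 60.3
t: 29.35
position: [482.1, -363.5, 24.3]
tool_rot: [-2.596, -1.76, 0.001]
force: [-0.1, 0.3, -5.5]
width: 0.127
grasp_force: 59.4
```

Sled gripped (5.5 N weight). I'll lift it, and check the locked bracket's points with the networks meanwhile.

```bash
python3 -m pendant '[[[0,0,-2,0,0,0],[0,0,-5,0,0,0],[0,0,-9,0,0,0],[0,0,-13,0,0,0],[0,0,-17.5,0,0,0]]]' -
python3 - <<'E'
from h import *
s=get_state();print(s["position"])
y=np.radians(-15.);ux=np.array([np.cos(y),np.sin(y),0]);uz=np.array([0,0,1.]);uy=np.array([-np.sin(y),np.cos(y),0])
seat=np.array([651.6,-110.7,85])
for n in ("side","scene"):
    p=camera_params(n);cv2.imwrite(f"pics/z_{n}.png",read_camera(n))
    for t,v in {"bracket_root":0*ux,"bracket_hook":6*ux+62*uz,"bracket_ledge":-18*ux+70*uz,"bracket_mid":-85*ux+16*uz,"bay":75*uy-102*ux+32*uz}.items():
        L=tip_of(t,n)
        for b in (seat,seat+150*uy):
            q=proj(p,b+v);print(n,t,q.round(1),[(round(d["p"],2),(np.array(d["location"])-q).round(1)) for d in L if np.linalg.norm(d["location"]-q)<10][:1])
            if t=="bay":break
go([572.5,-11.9,200],-105)
E
```

```text
t: 29.85
position: [482.4, -363.8, 200.6]
tool_rot: [-2.596, -1.76, 0.001]
force: [0.6, -0.6, -6.2]
width: 0.125
grasp_force: 59.5
[ 482.39484296 -363.79074651  200.58935074]
side bracket_root [374.5 266.3] [(0.74, array([2.5, 0.9]))]
side bracket_root [380.2 230.9] [(0.41, array([ 2.7, -1.9]))]
side bracket_hook [378.2 251. ] [(0.73, array([-0.7, -2.3]))]
side bracket_hook [383.8 215.6] []
side bracket_ledge [369.6 247.7] [(0.81, array([-2.3, -2.5]))]
side bracket_ledge [375.9 212.6] []
side bracket_mid [344.8 258.3] [(0.61, array([-0.9, -0.8]))]
side bracket_mid [352.6 223.5] []
side bay [343.2 235.5] [(0.84, array([-0.1, -1.8]))]
scene bracket_root [266.5 235.5] [(0.57, array([0.7, 0.1]))]
scene bracket_root [272.4 265.5] []
scene bracket_hook [263.7 220.7] [(0.89, array([0.2, 1.3]))]
scene bracket_hook [269.6 250.3] []
scene bracket_ledge [271.  217.9] [(0.8, array([ 1.3, -1.1]))]
scene bracket_ledge [277.5 247.3] []
scene bracket_mid [291.7 228.8] [(0.86, array([0.5, 0.8]))]
scene bracket_mid [299.7 258.2] []
scene bay [300.7 238.4] [(0.57, array([-0.4,  0.5]))]
total cm/deg: [ 3.607e+01 -4.770e+00  2.000e-02] [-0.1 -0.1 -6.7]  dist 36.4
```

```bash
python3 -m pendant '[[[2,-0.3,0,0,0,-1],[5,-0.7,0,0,0,-3],[9,-1.2,0,0,0,-5],[13,-1.8,0,0,0,-6.7],[17,-2.3,0,0,0,-6.7]]]' -
python3 -m pendant '[[[4,-0.5,0,0,0,0],[8,-1,0,0,0,0],[12,-1.5,0,0,0,0],[15,-1.9,0,0,0,0],[16.5,-2.1,0,0,0,0]]]' -
python3 -m pendant '[[[0,0,0,0,0,0],[0,0,0,0,0,0],[0,0,0,0,0,0],[0,0,0,0,0,0],[0,0,0,0,0,0]]]' -
python3 - <<'E'
from h import *
go([572.5,-11.9,142],-105)
E
```

```text
t: 30.95
position: [525.3, -196.4, 201.1]
tool_rot: [-2.492, -1.912, -0.001]
force: [0.3, 0.8, -5.2]
width: 0.126
grasp_force: 59.5
t: 31.45
position: [547.5, -30.5, 201.2]
tool_rot: [-2.489, -1.915, -0.001]
force: [0.4, -0.1, -5.4]
width: 0.122
grasp_force: 59.5
t: 31.95
position: [547.8, -34.8, 201.2]
tool_rot: [-2.494, -1.91, -0.0]
force: [-0.1, 0.1, -5.6]
width: 0.124
grasp_force: 59.5
total cm/deg: [2.85 1.79 5.92] [ 0.  -0.  -0.1]  dist 6.8
```

```bash
python3 -m pendant '[[[0.8,0.5,0,0,0,0],[1.8,1.1,0,0,0,0],[2.8,1.8,0.5,0,0,0],[2.8,1.8,2.4,0,0,0],[2.8,1.8,4.2,0,0,0]]]' -
python3 -m pendant '[[[0,0,0,0,0,0],[0,0,0,0,0,0],[0,0,0.4,0,0,0],[0,0,0.8,0,0,0],[0,0,1.2,0,0,0]]]' -
python3 - <<'E'
from h import *
go([572.5,-11.9,134],-105)
for n in ("side","scene"):
    p=camera_params(n);read_camera(n);P=get_state()["position"]
    for t,h in (("sled_mid",15.5),("sled_handle",41.5)):
        q=proj(p,P+[0,0,h]);print(n,t,q.round(1),[(round(d["p"],2),np.round(np.array(d["location"])-q,1)) for d in tip_of(t,n)[:1]])
E
```

```text
t: 32.45
position: [573.7, -10.4, 158.8]
tool_rot: [2.491, 1.913, 0.002]
force: [0.5, 0.4, -6.1]
width: 0.123
grasp_force: 59.5
t: 32.95
position: [572.9, -11.6, 147.8]
tool_rot: [2.492, 1.911, 0.002]
force: [0.3, -0.4, -6.0]
width: 0.125
grasp_force: 59.5
total cm/deg: [-0.04 -0.03  1.38] [ 0.1 -0.  -0. ]  dist 1.4
side sled_mid [343.5 223.9] [(0.96, array([ 2.7, -0.6]))]
side sled_handle [343.7 217. ] [(0.72, array([ 0.3, -0.1]))]
scene sled_mid [300.8 227.1] [(0.75, array([-1.4,  2.1]))]
scene sled_handle [300.7 220.5] [(0.68, array([0.6, 5.4]))]
```

Placement agrees. Lowering gently.

```bash
python3 -m pendant '[[[0,0,0.3,0,0,0],[0,0,0.6,0,0,0],[0,0,0.8,0,0,0],[0,0,1,0,0,0],[0,0,1,0,0,0]]]' -
python3 -m pendant '[[[0,0,0.1,0,0,0],[0,0,0.15,0,0,0],[0,0,0.2,0,0,0],[0,0,0.25,0,0,0],[0,0,0.3,0,0,0]]]' -
```

```text
t: 33.75
position: [572.1, -11.4, 136.7]
tool_rot: [-2.492, -1.911, 0.001]
force: [-0.7, 0.5, -6.7]
width: 0.125
grasp_force: 59.5
t: 34.25
position: [572.5, -11.5, 134.3]
tool_rot: [-2.493, -1.912, -0.0]
force: [0.9, 0.5, -5.1]
width: 0.124
grasp_force: 59.5
```

```bash
python3 -m pendant '[[[0,0,0.05,0,0,0],[0,0,0.1,0,0,0],[0,0,0.15,0,0,0],[0,0,0.2,0,0,0],[0,0,0.2,0,0,0]]]' -
```

```text
t: 34.75
position: [572.7, -12.1, 133.4]
tool_rot: [2.492, 1.911, -0.0]
force: [-3.8, -3.8, 1.8]
width: 0.125
grasp_force: 60.5
```

```bash
python3 -m pendant '[[[0,0,-0.03,0,0,0],[0,0,-0.03,0,0,0],[0,0,-0.03,0,0,0],[0,0,-0.03,0,0,0],[0,0,-0.03,0,0,0]]]' -0.2
python3 -m pendant '[[[0,0,-0.5,0,0,0],[0,0,-1.5,0,0,0],[0,0,-3.5,0,0,0],[0,0,-6.5,0,0,0],[0,0,-10,0,0,0]]]' -
python3 -m pendant '[[[0,0,-2,0,0,0],[0,0,-4,0,0,0],[0,0,-6,0,0,0],[0,0,-8,0,0,0],[0,0,-8,0,0,0]]]' -
python3 - <<'E'
from h import *
y=np.radians(-15.);ux=np.array([np.cos(y),np.sin(y),0]);uz=np.array([0,0,1.]);uy=np.array([-np.sin(y),np.cos(y),0])
seat=np.array([651.6,-110.7,85]);bay=seat+75*uy-102*ux+32*uz
for n in ("side","scene","wrist"):
    p=camera_params(n);cv2.imwrite(f"pics/f_{n}.png",read_camera(n))
    for t,X in (("sled_mid",bay+32*uz),("sled_handle",bay+58*uz),("bay",bay),("bracket_root",seat),("bracket_mid",seat-85*ux+16*uz),("bracket_ledge",seat-18*ux+70*uz)):
        q=proj(p,X);L=[d for d in tip_of(t,n) if np.linalg.norm(d["location"]-q)<25][:1];print(n,t,q.round(1),[(round(d["p"],2),np.round(np.array(d["location"])-q,1)) for d in L])
    o=outline_of("sled_mid",n)
    if o:
        r=o[0]["region"].astype(np.uint8);c=max(cv2.findContours(r,0,2)[0],key=cv2.contourArea);print(cv2.minAreaRect(c))
        if n=="wrist": print([onz(p,k,145).round(0).tolist() for k in cv2.boxPoints(cv2.minAreaRect(c))],"bay",bay.round(0))
E
```

```text
t: 35.25
position: [572.6, -11.3, 132.6]
tool_rot: [2.493, 1.912, 0.001]
force: [-0.5, -0.1, 0.5]
width: 0.397
grasp_force: 0.0
t: 35.75
position: [571.8, -11.4, 233.3]
tool_rot: [-2.492, -1.911, 0.001]
force: [0.2, 1.3, -0.3]
width: 0.401
grasp_force: 0.0
t: 36.25
position: [574.0, -11.8, 317.5]
tool_rot: [2.488, 1.908, 0.009]
force: [0.6, -0.5, -1.4]
width: 0.4
grasp_force: 0.0
side sled_mid [343.5 227.4] []
side sled_handle [343.7 220.6] [(0.62, array([1.4, 1.8]))]
side bay [343.2 235.5] []
side bracket_root [374.5 266.3] [(0.82, array([ 2.7, -1.2]))]
side bracket_mid [344.8 258.3] [(0.85, array([ 1.5, -0.8]))]
side bracket_ledge [369.6 247.7] [(0.95, array([-4.3, -1. ]))]
((345.5, 256.5), (27.0, 59.0), 90.0)
scene sled_mid [300.7 230.5] [(0.76, array([0.7, 3.3]))]
scene sled_handle [300.7 223.9] [(0.64, array([2.1, 1.6]))]
scene bay [300.7 238.4] [(0.96, array([-1.1, -0.2]))]
scene bracket_root [266.5 235.5] [(0.67, array([1.1, 1.1]))]
scene bracket_mid [291.7 228.8] [(0.9, array([2.2, 0.5]))]
scene bracket_ledge [271.  217.9] [(0.52, array([ 3.9, -0.2]))]
((302.6324768066406, 238.80540466308594), (46.31853103637695, 30.29084587097168), 72.89727020263672)
wrist sled_mid [319.4 207.3] [(0.77, array([ 1.1, -2.5]))]
wrist sled_handle [319.5 215.1] [(0.74, array([-2.7, -1.5]))]
wrist bay [319.4 199.1] []
wrist bracket_root [415.8 262.5] [(0.72, array([2.7, 2. ]))]
wrist bracket_mid [336.  268.2] []
wrist bracket_ledge [413.4 291.1] [(0.73, array([0.8, 3. ]))]
((319.0, 193.0), (226.0, 110.0), 90.0)
[[557.0, 97.0, 145.0], [640.0, 75.0, 145.0], [597.0, -117.0, 145.0], [498.0, -90.0, 145.0]] bay [572. -12. 117.]
```

Sled centre reads about (573,-9) against the bay at (572,-12). It's square with the bay, the bracket is at its locked points and the gripper is clear.

```bash
python3 -c "
from cell import *
print(get_state()['t'],sign_off())"
```

```text
the job is handed in; nothing more can be done
37.45 None
```

The bracket is hooked in and snapped home, the sled lies across both brackets centred to within about 3 mm by the camera estimate, and the job was handed in at 37.5 s with the arm clear. I did not directly compare the bracket's level with the fitted one or check the other items on the bench; the locked position rests on the felt snap, the hard stop and the camera points.

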